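# Close a lane guide onto its setting block with a ratchet wrench

### The arm

A 6-joint arm with a two-finger parallel gripper is mounted at the origin on the work surface. World frame = base frame: x ahead of the robot, y to its left, z up, the work surface at z = 0. Lengths are in m, angles in rad, forces in N, time in s.
With the tool pointing down it reaches from about 0.3 to 0.775 m from the base axis. Payload 14.6 kg.
Tool frame: the origin (TCP) lies where the fingers leave the gripper's body, on its centre line; the fingertips stand 97 mm ahead of it and the grasp point (between the pads) lies 78 mm ahead of it (ctrl.finger_overhang is the distance from the TCP to the fingertips, in m); z points along the fingers, y is the direction in which the jaws open and shut (so a half turn about z gives the same grasp; the last joint's range is limited). The gripper opens to 94 mm and grips with 3 to 60 N. Pads are 16 mm wide; open, the fingers measure 119 mm over their backs; the gripper's body (75 mm by 177 mm) begins 78 mm behind the grasp point.
Start: joints at [-1.352, 0.3, 1.521, -0, 1.321, -0.067], TCP at [0.155, -0.528, 0.303] pointing down, gripper open.
Joint ranges: [-3.03, 3.03], [-0.79, 2.21], [0.23, 2.52], [-1.04, 4.18], [0, 3.07], [-2.55, 2.55]. Speed limits (rad/s): [2.22, 2.22, 2.57, 3.14, 3.14, 3.14].

### API

Orientations are given as [roll, pitch, yaw] about the fixed x, y, z axes, in that order (R = Rz(yaw) Ry(pitch) Rx(roll)).
In Python, from station import ctrl, imaging, hand_in gives the robot as it stands.
- The arm moves only by the shell command python3 -m pendant 'ROWS' [FORCE]. ROWS is JSON, a list of rows, each a list of 7 numbers: the shift along the tool's x, y, z normalised to -1 to 1, where 1 is 120 mm, then the turn, a rotation vector about the tool's x, y, z normalised to -1 to 1, where 1 is 30 degrees, then the closure, from -1 (fully open) to 1 (shut). A call has 1 to 10 rows; each row shifts and turns the commanded pose from where the row before left it, along the tool's axes as they then stand; what a row does not reach is not made up. A row lasts 1/12 s, in which the tool goes at most 41.7 mm and 7.16 degrees, less where a joint would pass 70% of its speed; a pose out of reach is approached as far as the arm can. A call with a number of a shift or a turn outside -1 to 1 is refused whole. A call with a gripper value outside its range is refused whole. The fingers move at their own pace and stop on an object; FORCE is the grip in N (left out, the last holds). Time passes only in rows, so rows that do not move let the fingers close. It gives the time, the measured TCP pose, the force and the opening at its end, in the units of the state.
- ctrl.get_obs(): the state, without advancing time (a new reading comes with each control period).
- imaging.camera(name): name is "side" or "top" or "wrist"; returns a dict with "image" (400x640x3 uint8, red, green, blue), "mtx" (3x3 intrinsics, pixels), "k1" (the pictures are not rectified: a ray, as slopes to the right and down, at radius r is drawn at 1 + k1 r^2 times it, then the intrinsics apply), "rvec" (rotation vector, rad) and "tvec" (3), from world to camera coordinates, as OpenCV has them. Camera axes: x right, y down, z forward; pixel columns grow to the right and rows downward; lengths in m; the calibration is good to about 2 mm. A picture is of the moment at which its call begins. There is no depth.
- hand_in(): hands the job in, once; it reports no verdict.
The state is a dict: "time_s": time; "qpos": joint angles; "joint_vel": joint speeds; "tau": joint torques, N m; "ee_pos": TCP position; "eef_rot": TCP orientation; "force": force on the tool from outside, world axes, zero at the start; "moment": the same for the moment, N m; "grip_width": finger opening in m.
Only numpy, scipy, OpenCV 4.12 (cv2) and the standard library are available. Lean on these libraries where they do the work, as an engineer would, in place of code of your own. Each camera call takes 0.05 s, during which the arm holds its last target.

### The job

The near lane guide of this belt conveyor has to be reset to the setting block standing in the lane: take the ratchet wrench from its tray, put it over the upright square end of the guide spindle and swing it back and forth, turning the spindle clockwise and leaving the wrench on until the guide has nipped the block firmly against the far guide. Go by feel: it must be firm, not forced, or the guide will bow. Then lay the wrench back across both bars of its tray; do not turn the spindle or push the guide with the fingers, and leave the cartons and the screwdriver alone.

Things in the scene. Friction and masses are not known exactly. Their poses are not given: they have to be found in the camera images.
- square_end (a point): Centre of the round collar (33 mm wide) at the foot of the upright square spindle end, on the dark housing at the conveyor's robot side: the wrench's underside comes to rest here, 125 mm above the table. The oiled square rises 20 mm from here, 18 mm across flats, its top 6 mm tapering to 10 mm as a lead-in. Own z up, own x normal to a flat: yaw repeats every 90 degrees. Nothing else on the conveyor is above 113 mm.
- wrench_grip (a point): Steel ratchet wrench with a square hole in its ring, 247 mm long, 0.4 to 0.6 kg: middle of its handle, half-way up, the place to grip. Handle 18 mm wide, 12 mm thick. Own z up, own x along the handle to the ring, whose centre is 118 mm away along +x. Head 50 mm wide, 16 mm thick, underside 8 mm below this point.
- ring_hole (a point): Centre of the wrench's ring at its underside; fully on the spindle it lies on square_end. The square hole goes right through, 20 mm across flats: 1 mm clearance all round on the spindle end, 6 degrees of yaw either way. Own z up, own x normal to a side of the hole. The hole turns with the handle when that is swung clockwise, so that it can be turned until it drops on.
- tray_mid (a point): Dark steel tool tray, 290 x 100 mm, walls 16 mm, fixed: middle point between its two rubber bars at the height of their tops, 30 mm above the table. Own x is the long axis. The bars run along own y, 90 mm long, 18 mm wide, centred 75 mm either side in x. At the start wrench_grip is within 10 mm of here sideways and 6 mm above, the ring beyond the +x bar.
- guide_front (a point): Middle of the block-side face of the near lane guide, an aluminium strip 300 mm long, 34 mm high over the belt, on a rack bar and two rods. Own x points across the belt to the far guide; it moves along own x only.
- guide: The near lane guide as a whole (same motion as guide_front).
- gauge: Setting block: aluminium, 80 mm across the lane x 60 x 30 mm high, small black knob on top (45 mm in all), 0.3 to 0.5 kg, loose on the belt near the fixed far guide; centre of its underside, own x across the lane. The closing guide slides it up to 10 mm and squares it.
- spindle: The spindle; origin on its axis at table height, own z up. Clockwise from above closes the near guide 10 mm per rad. Running free it takes about 0.2 N m; it stays where it is left. Once the guide bears on the block the torque climbs about 3.5 N m per rad: 0.7 to 1.3 N m in all while turning is firm (50 to 110 N on the block), from 1.7 N m (150 N) the guide bows. Held still, its friction hides up to 0.2 N m.
- wrench: The same wrench; origin at the ring's centre, underside. This side up it drives clockwise (seen from above) and slips freely counter-clockwise, with a click every 20 degrees and a drag under 0.08 N m. After each reversal 0.1 to 0.6 rad of the forward stroke are play before it drives.
- carton_a: Bystander: white carton 62 x 115 x 24 mm with a dark band, on the belt beyond one end of the guide; centre of its underside.
- carton_b: Bystander: white carton 48 x 90 x 32 mm with a band, on the belt beyond the other end of the guide; centre of its underside.
- screwdriver: Bystander: stubby screwdriver, 120 mm, lying on the table between tray and parts bin.
There are look-alikes about, which are no part of the job. Of the things shaped like the wrench, the bare steel one is meant.

How it is judged:
By the outcome, as a careful person would: the job done as asked, in the order asked, and still so for the second after the job is handed in, with the robot touching nothing.
It also fails if it takes over 72 s, if anything falls off the work surface, if the arm or the gripper's body presses on something with over 40 N, if the wrist force passes 120 N, or if a joint passes its speed limit or range.

## Working session

There is one attempt and no reset: what is moved stays moved. The work goes in short steps, Python scripts to look and compute and a shell command to move; the robot and the scene stay as the last step left them, time stands still between calls to the robot, and variables do not carry over. Pictures are saved under pics/ and viewed, and the job is handed in when it is done.

```bash
ls; mkdir -p pics; python3 - <<'E'
from station import ctrl, imaging
import cv2
print(ctrl.get_obs(), ctrl.finger_overhang)
for n in ("top","side","wrist"):
    c=imaging.camera(n); cv2.imwrite(f"pics/{n}0.png",c["image"][:,:,::-1])
    print(n,c["mtx"].tolist(),c["k1"],c["rvec"],c["tvec"])
E
```

```text
pics
{'time_s': 0.0, 'qpos': array([-1.35160338e+00,  3.00485884e-01,  1.52157209e+00,  3.84429122e-06,
        1.32071725e+00, -6.65865863e-02]), 'joint_vel': array([-0.000369  , -0.00020657, -0.00031389, -0.00099748, -0.00116036,
        0.00110317]), 'tau': array([-2.75664141e-03, -5.31807876e+01, -3.52732587e+01,  7.06564612e-02,
        2.43387348e-02, -8.21946969e-05]), 'ee_pos': array([ 0.15502029, -0.52754547,  0.30208196]), 'eef_rot': array([-3.14041295e+00, -8.24003207e-05,  2.85778530e-01]), 'force': array([-0.23742897, -0.05813613, -0.31310008]), 'moment': array([ 0.00934225, -0.026778  , -0.07213138]), 'grip_width': 0.09376451682156094} 0.0972
top [[485.1763744889996, 0.0, 311.6725485521088], [0.0, 485.1763744889996, 201.14366971655738], [0.0, 0.0, 1.0]] -0.03623833319938086 [ 2.1021394  -2.11890545  0.22089719] [-0.05621719  0.5420843   1.38099196]
side [[509.3076674399643, 0.0, 319.0010469168783], [0.0, 509.3076674399643, 192.18145404028127], [0.0, 0.0, 1.0]] -0.03003213898130486 [ 2.19619948 -0.12425516  0.07152725] [-0.54771784  0.0828538   1.52694078]
wrist [[309.70750038635373, 0.0, 321.95055934417957], [0.0, 309.70750038635373, 204.2953099973921], [0.0, 0.0, 1.0]] -0.039512405197076286 [-2.32836809  1.74226967  0.24748758] [-0.54927505 -0.02884503  0.39119888]
```

View pics/top0.png

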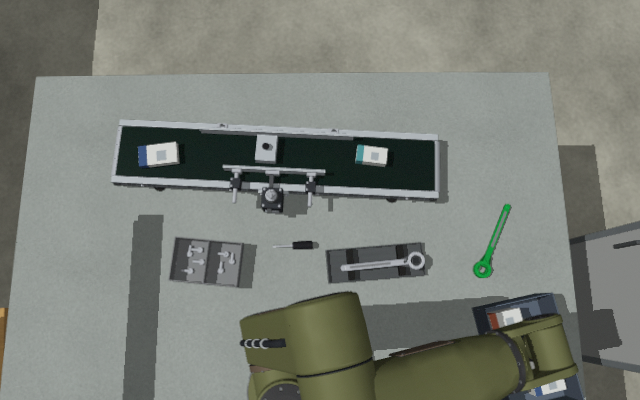

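View pics/side0.png

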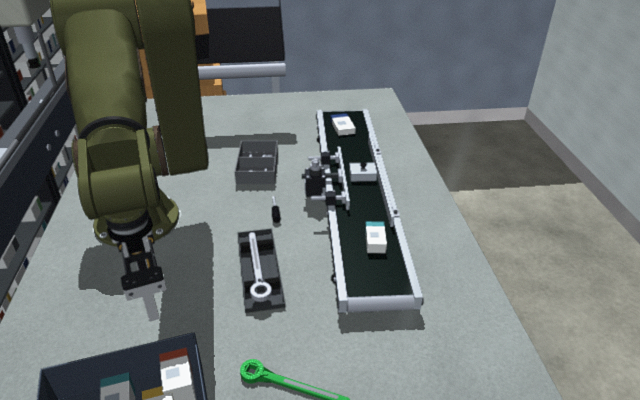

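View pics/wrist0.png

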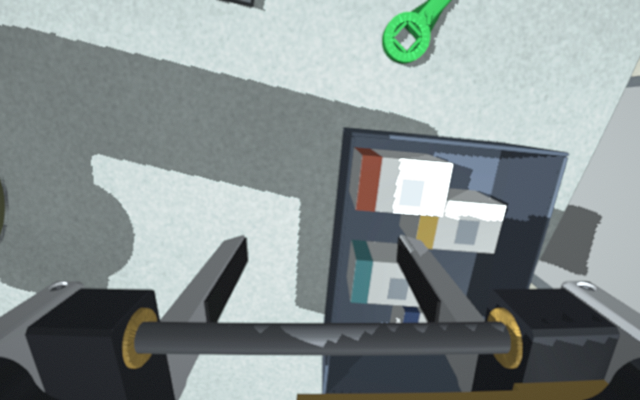

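The top view shows the bare steel wrench in the dark tray at about (383,262), with its ring at (416,261). The look-alike is the green one at (495,240). The spindle housing is at (271,198), the gauge at (266,148) and the cartons at (158,155) and (371,155). Only the steel wrench fits, and I'll confirm it in a crop.

```bash
cat > h.py <<'E'
import numpy as np, cv2
from scipy.spatial.transform import Rotation as Ro
from station import ctrl, imaging
def cam(n):
    c=imaging.camera(n); c["R"]=cv2.Rodrigues(np.array(c["rvec"],float))[0]; c["t"]=np.array(c["tvec"],float).ravel(); return c
def ray(c,px):
    u,v=px; K=c["mtx"]; d=np.array([(u-K[0][2])/K[0][0],(v-K[1][2])/K[1][1]]); s=d.copy()
    for _ in range(20): s=d/(1+c["k1"]*(s@s))
    return -c["R"].T@c["t"], c["R"].T@np.array([s[0],s[1],1.])
def onz(c,px,z):
    o,d=ray(c,px); return o+d*(z-o[2])/d[2]
def proj(c,P):
    p=c["R"]@np.array(P,float)+c["t"]; s=p[:2]/p[2]; s=s*(1+c["k1"]*(s@s)); K=c["mtx"]
    return np.array([K[0][0]*s[0]+K[0][2],K[1][1]*s[1]+K[1][2]])
def crop(c,x0,y0,x1,y1,k,name):
    cv2.imwrite("pics/"+name,cv2.resize(c["image"][y0:y1,x0:x1,::-1],None,fx=k,fy=k,interpolation=cv2.INTER_CUBIC))
def st():
    o=ctrl.get_obs(); R=Ro.from_euler('xyz',o["eef_rot"]).as_matrix(); return o,R
def rows(dp_world,dyaw=0):
    "delta in tool units"
    o,R=st(); return R.T@np.array(dp_world)/0.12
E
python3 - <<'E'
from h import *
c=cam("top"); crop(c,320,230,440,300,6,"t_tray.png"); crop(c,220,150,330,225,7,"t_sp.png")
c=cam("side"); crop(c,230,220,300,320,6,"s_tray.png");crop(c,290,140,390,215,8,"s_sp.png")
E
```

```text
(no output)
```

View pics/t_tray.png

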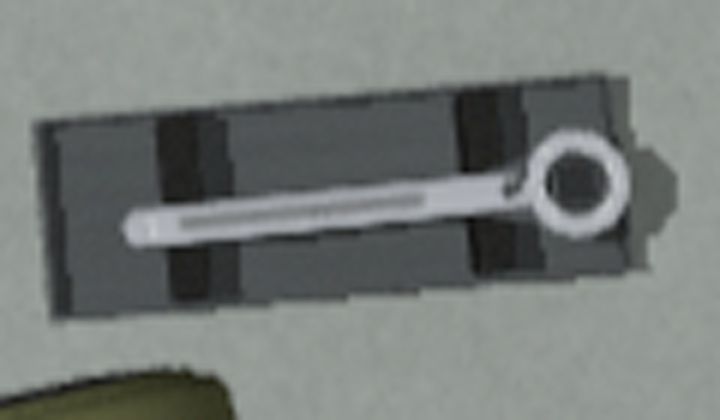

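View pics/t_sp.png

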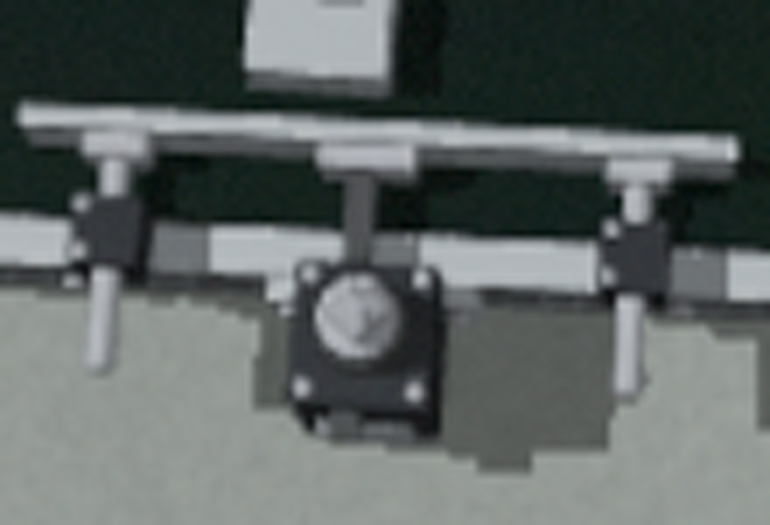

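View pics/s_tray.png

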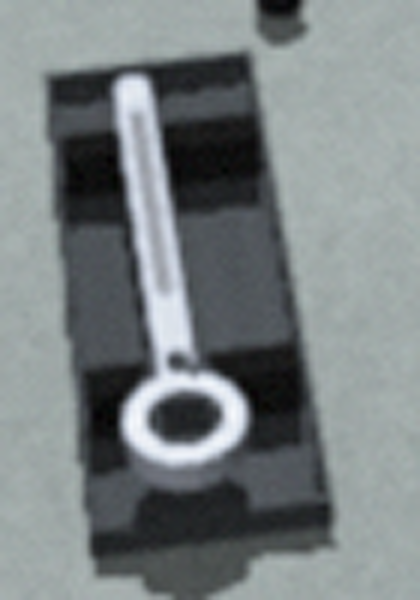

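View pics/s_sp.png

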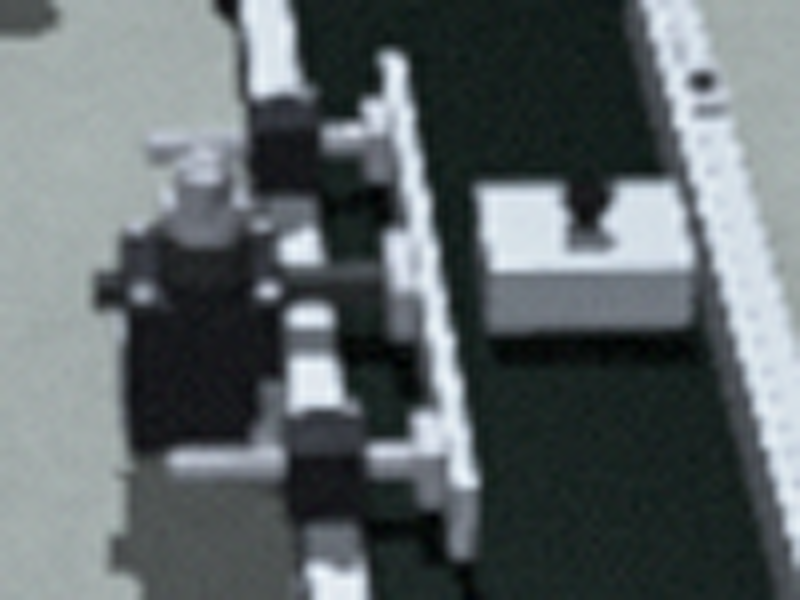

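The crops confirm the meant wrench is the bare steel one lying across the tray bars. Ring centre is at about (416.3,260.5) and handle end at about (341.2,268).

```bash
python3 - <<'E'
from h import *
c=cam("top"); s=cam("side")
a=onz(c,(416.3,260.5),.044); b=onz(c,(341.2,268),.042)
print("ring",a,"end",b,np.linalg.norm(a-b)); d=(a-b)/np.linalg.norm(a-b); print("yaw",np.degrees(np.arctan2(d[1],d[0])),"grip",a-d*.118, b+d*.104)
a2=onz(s,(230+185/6,220+415/6),.044);b2=onz(s,(230+132/6,220+78/6),.042); print("side",a2,b2,np.linalg.norm(a2-b2))
print("collar top",onz(c,(220+357/7,150+318/7),.127),"side", onz(s,(290+200/8,140+205/8),.127), "sqtop side",onz(s,(290+203/8,140+157/8),.145),"sqtop top",onz(c,(220+360/7,150+318/7),.145))
# guide direction
p=onz(c,(220+20/7,150+105/7),.12);q=onz(c,(220+738/7,150+143/7),.12);print("guide ends",p,q,np.degrees(np.arctan2(*(p-q)[[1,0]])))
# tray corners
for x,y in((38,122),(55,318),(605,78),(628,270)): print(onz(c,(320+x/6,230+y/6),.016))
E
```

```text
ring [ 0.36467104 -0.36469368  0.044     ] end [ 0.34506797 -0.14495647  0.042     ] 0.22061895491128536
yaw -84.90205875748256 grip [ 0.35418616 -0.24716529  0.04293028] [ 0.35430888 -0.24854081  0.0429428 ]
side [ 0.36544933 -0.36470602  0.044     ] [ 0.34611936 -0.14834712  0.042     ] 0.21722988526138073
collar top [0.54416035 0.05421194 0.127     ] side [0.54368812 0.04458365 0.127     ] sqtop side [0.54538414 0.0498785  0.145     ] sqtop top [0.54008836 0.05146958 0.145     ]
guide ends [0.63676881 0.19456244 0.12      ] [ 0.61800686 -0.10070447  0.12      ] 86.36418143045364
[ 0.39977686 -0.10313731  0.016     ]
[ 0.30326797 -0.11016178  0.016     ]
[ 0.41928609 -0.3870038   0.016     ]
[ 0.32401359 -0.39337801  0.016     ]
```

```bash
cat >> h.py <<'E'
def plan(target, yaw_deg, n):
    "n equal rows to TCP target and yaw; prints tool-frame rows"
    o,R=st(); r=Ro.from_matrix(R); T=Ro.from_euler('xyz',[np.pi,0,np.radians(yaw_deg)])
    dv=(r.inv()*T).as_rotvec()/n; d=(np.array(target)-o["ee_pos"])/n
    print("yaw now",np.degrees(o["eef_rot"]),"dv deg",np.degrees(dv*n))
    for k in range(n):
        s=r.as_matrix().T@d/.12; print([round(float(x),3) for x in s]+[round(float(x),4) for x in np.degrees(dv)/30]); r=r*Ro.from_rotvec(dv)
E
python3 - <<'E'
from h import *
plan([.3545,-.2475,.25],95,12)
c=cam("top")
# gauge & guide gap
print("gauge top near edge",onz(c,(220+247/7,150+72/7),.08+.03),onz(c,(220+392/7,150+80/7),.11))
E
```

```text
yaw now [-1.79989022e+02  2.69140291e-05  1.63745078e+01] dv deg [-9.21697771e-03 -7.50976016e-03 -7.86254919e+01]
[0.188, -0.148, 0.037, -0.0, -0.0, -0.2184]
[0.203, -0.125, 0.037, -0.0, -0.0, -0.2184]
[0.216, -0.101, 0.037, -0.0, -0.0, -0.2184]
[0.226, -0.076, 0.037, -0.0, -0.0, -0.2184]
[0.234, -0.05, 0.037, -0.0, -0.0, -0.2184]
[0.238, -0.023, 0.037, -0.0, -0.0, -0.2184]
[0.239, 0.005, 0.037, -0.0, -0.0, -0.2184]
[0.237, 0.032, 0.037, -0.0, -0.0, -0.2184]
[0.231, 0.059, 0.036, -0.0, -0.0, -0.2184]
[0.223, 0.085, 0.036, -0.0, -0.0, -0.2184]
[0.212, 0.11, 0.036, -0.0, -0.0, -0.2184]
[0.198, 0.133, 0.036, -0.0, -0.0, -0.2184]
gauge top near edge [0.65308762 0.10242812 0.11      ] [0.64909444 0.04215212 0.11      ]
```

```bash
python3 -m pendant '[[0.188,-0.148,0.037,0,0,-0.2184,-1],[0.203,-0.125,0.037,0,0,-0.2184,-1],[0.216,-0.101,0.037,0,0,-0.2184,-1],[0.226,-0.076,0.037,0,0,-0.2184,-1],[0.234,-0.05,0.037,0,0,-0.2184,-1],[0.238,-0.023,0.037,0,0,-0.2184,-1],[0.239,0.005,0.037,0,0,-0.2184,-1],[0.237,0.032,0.037,0,0,-0.2184,-1],[0.231,0.059,0.036,0,0,-0.2184,-1],[0.223,0.085,0.036,0,0,-0.2184,-1]]' && python3 -m pendant '[[0.212,0.11,0.036,0,0,-0.2184,-1],[0.198,0.133,0.036,0,0,-0.2184,-1],[0,0,0,0,0,0,-1],[0,0,0,0,0,0,-1]]'; python3 - <<'E'
from h import *
plan([.3545,-.2475,.119],95,4)
c=cam("wrist"); crop(c,0,0,640,400,1,"w1.png")
print(proj(c,[.3545,-.2475,.036]),proj(c,[.365,-.365,.044]))
E
```

```text
time_s: 1.23
ee_pos: [0.3218, -0.293, 0.2585]
eef_rot: [3.141, 0.0, 1.435]
force: [0.2, -0.3, -0.2]
grip_width: 0.0934
time_s: 1.57
ee_pos: [0.3549, -0.2468, 0.2498]
eef_rot: [-3.141, -0.0, 1.66]
force: [-0.2, 0.2, 0.6]
grip_width: 0.0938
yaw now [-1.79991751e+02 -3.13850133e-03  9.50977141e+01] dv deg [-0.00825206 -0.00313147  0.09771433]
[-0.001, -0.001, 0.273, -0.0001, -0.0, 0.0008]
[-0.001, -0.001, 0.273, -0.0001, -0.0, 0.0008]
[-0.001, -0.001, 0.273, -0.0001, -0.0, 0.0008]
[-0.001, -0.001, 0.273, -0.0001, -0.0, 0.0008]
[321.79967899 201.10218109] [321.83330022 309.19249466]
```

View pics/w1.png

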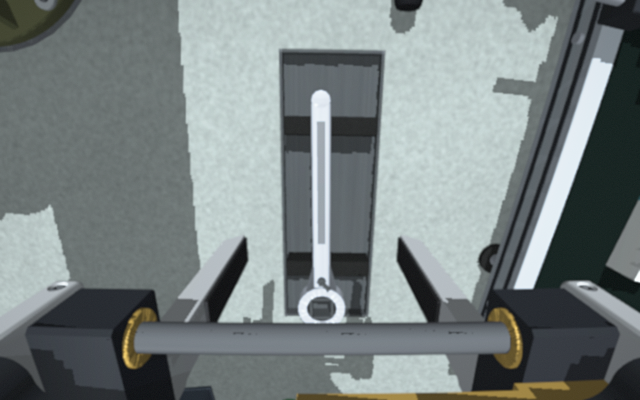

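The wrist view shows the wrench squared up under the jaws: handle end at (321,93), ring at (322,307), tray corners at about (281,51) and (383,51).

```bash
python3 - <<'E'
from h import *
c=cam("wrist"); crop(c,270,260,370,330,8,"w1c.png")
print(onz(c,(321.5,307),.044),onz(c,(321,92),.042), [onz(c,p,.016) for p in((281,51),(384,51),(285,316),(366,316))])
E
```

```text
[ 0.36381039 -0.36326447  0.044     ] [ 0.34467715 -0.14718223  0.042     ] [array([ 0.3040288 , -0.11210876,  0.016     ]), array([ 0.39998574, -0.10365926,  0.016     ]), array([ 0.32330482, -0.3986029 ,  0.016     ]), array([ 0.41913114, -0.39027161,  0.016     ])]
```

View pics/w1c.png

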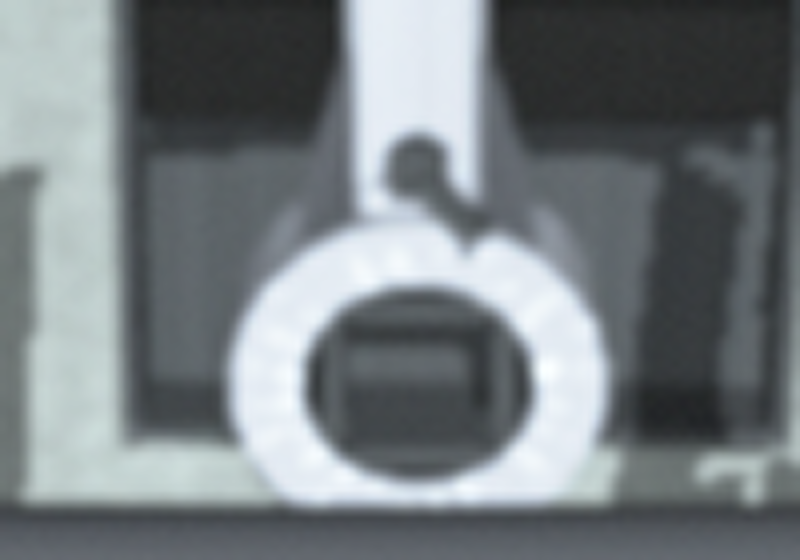

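The square hole sits aligned with the handle. Descending and gripping.

```bash
python3 -m pendant '[[0,0,0.273,0,0,0,-1],[0,0,0.273,0,0,0,-1],[0,0,0.273,0,0,0,-1],[0,0,0.265,0,0,0,-1],[0,0,0,0,0,0,-1],[0,0,0,0,0,0,1],[0,0,0,0,0,0,1],[0,0,0,0,0,0,1],[0,0,0,0,0,0,1],[0,0,0,0,0,0,1]]' 50 && python3 -m pendant '[[0,0,0,0,0,0,1],[0,0,0,0,0,0,1],[0,0,0,0,0,0,1]]' 50
```

```text
time_s: 2.5
ee_pos: [0.3548, -0.2479, 0.121]
eef_rot: [3.14, 0.002, 1.658]
force: [-0.1, -0.5, -0.3]
grip_width: 0.0645
time_s: 2.75
ee_pos: [0.3545, -0.2475, 0.12]
eef_rot: [3.141, 0.0, 1.658]
force: [0.2, -0.8, 0.8]
grip_width: 0.0442
```

```bash
python3 -m pendant '[[0,0,0,0,0,0,1],[0,0,0,0,0,0,1],[0,0,0,0,0,0,1],[0,0,0,0,0,0,1],[0,0,0,0,0,0,1],[0,0,0,0,0,0,1]]' 50; python3 - <<'E'
from h import *
c=cam("wrist"); crop(c,0,0,640,400,1,"w2.png"); print(ctrl.get_obs()["force"],ctrl.get_obs()["moment"])
E
```

```text
time_s: 3.25
ee_pos: [0.3544, -0.2475, 0.1197]
eef_rot: [-3.141, -0.0, 1.658]
force: [-0.9, -0.1, -0.4]
grip_width: 0.0172
[ 0.14139371 -0.72394623  0.67722639] [-0.04354109 -0.05625645  0.04683378]
```

View pics/w2.png

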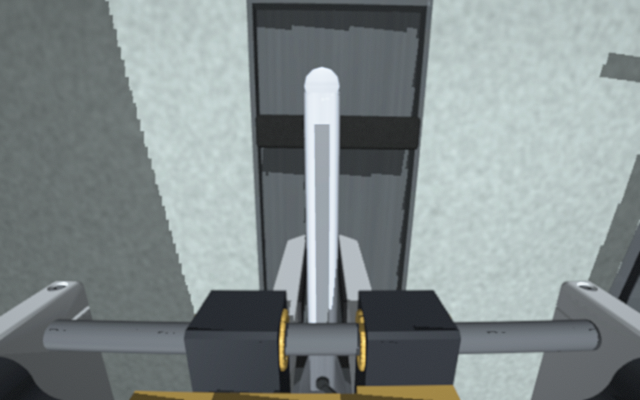

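```bash
python3 - <<'E'
from h import *
c=cam("wrist"); print(onz(c,(321.5,69),.042)); o,R=st(); print(o["ee_pos"]-onz(c,(321.5,69),.042))
E
python3 -m pendant '[[0,0,-0.1,0,0,0,1],[0,0,-0.3,0,0,0,1],[0,0,-0.3,0,0,0,1],[0,0,0,0,0,0,1]]' 50
python3 - <<'E'
from h import *
plan([.543,-.012,.33],176,12)
E
```

```text
[ 0.34510765 -0.14575887  0.042     ]
[ 0.00933141 -0.10176751  0.07770683]
time_s: 3.68
ee_pos: [0.3558, -0.2486, 0.209]
eef_rot: [3.136, 0.005, 1.658]
force: [0.5, -1.1, -6.0]
grip_width: 0.0174
yaw now [179.67962073   0.31086115  95.00241909] dv deg [ 4.54288205e-02  4.83733410e-01 -8.09962727e+01]
[0.152, 0.144, -0.084, 0.0001, 0.0013, -0.225]
[0.134, 0.161, -0.084, 0.0001, 0.0013, -0.225]
[0.114, 0.176, -0.084, 0.0001, 0.0013, -0.225]
[0.093, 0.188, -0.084, 0.0001, 0.0013, -0.225]
[0.07, 0.198, -0.084, 0.0001, 0.0013, -0.225]
[0.046, 0.204, -0.084, 0.0001, 0.0013, -0.225]
[0.022, 0.208, -0.084, 0.0001, 0.0013, -0.225]
[-0.002, 0.21, -0.084, 0.0001, 0.0013, -0.225]
[-0.027, 0.208, -0.084, 0.0001, 0.0013, -0.225]
[-0.051, 0.203, -0.084, 0.0001, 0.0013, -0.225]
[-0.075, 0.196, -0.084, 0.0001, 0.0013, -0.225]
[-0.097, 0.186, -0.084, 0.0001, 0.0013, -0.225]
```

```bash
python3 -m pendant '[[0.152,0.144,-0.084,0,0,-0.225,1],[0.134,0.161,-0.084,0,0,-0.225,1],[0.114,0.176,-0.084,0,0,-0.225,1],[0.093,0.188,-0.084,0,0,-0.225,1],[0.07,0.198,-0.084,0,0,-0.225,1],[0.046,0.204,-0.084,0,0,-0.225,1],[0.022,0.208,-0.084,0,0,-0.225,1],[-0.002,0.21,-0.084,0,0,-0.225,1],[-0.027,0.208,-0.084,0,0,-0.225,1],[-0.051,0.203,-0.084,0,0,-0.225,1]]' && python3 -m pendant '[[-0.075,0.196,-0.084,0,0,-0.225,1],[-0.097,0.186,-0.084,0,0,-0.225,1],[0,0,0,0,0,0,1],[0,0,0,0,0,0,1],[0,0,0,0,0,0,1]]'; python3 - <<'E'
from h import *
c=cam("wrist"); crop(c,0,0,640,400,1,"w3.png"); t=cam("top"); crop(t,0,0,640,400,1,"t3.png"); s=cam("side"); crop(s,180,80,500,280,2,"s3.png")
p=proj(c,[.543,.05,.135]); print(p); x,y=p.astype(int)
crop(c,max(x-60,0),max(y-50,0),x+60,y+50,6,"w3c.png"); print(max(x-60,0),max(y-50,0))
o,R=st();print(o["force"],o["moment"],o["ee_pos"],o["eef_rot"])
E
```

```text
time_s: 4.52
ee_pos: [0.5113, -0.0494, 0.3038]
eef_rot: [-3.141, -0.002, 2.842]
force: [0.6, -0.9, -4.5]
grip_width: 0.0174
time_s: 4.93
ee_pos: [0.5417, -0.0114, 0.3233]
eef_rot: [-3.141, -0.002, 3.07]
force: [-0.9, -0.2, -4.9]
grip_width: 0.0175
[389.4564667  205.26145005]
329 155
[-0.54814627  0.34707199 -4.71808782] [0.06285828 0.1163774  0.0310122 ] [ 0.54169837 -0.01183071  0.32408539] [-3.14151098e+00 -1.13866432e-03  3.06990205e+00]
```

View pics/w3.png

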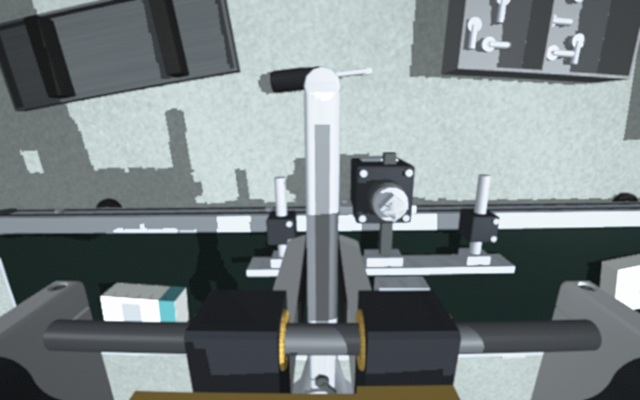

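View pics/w3c.png

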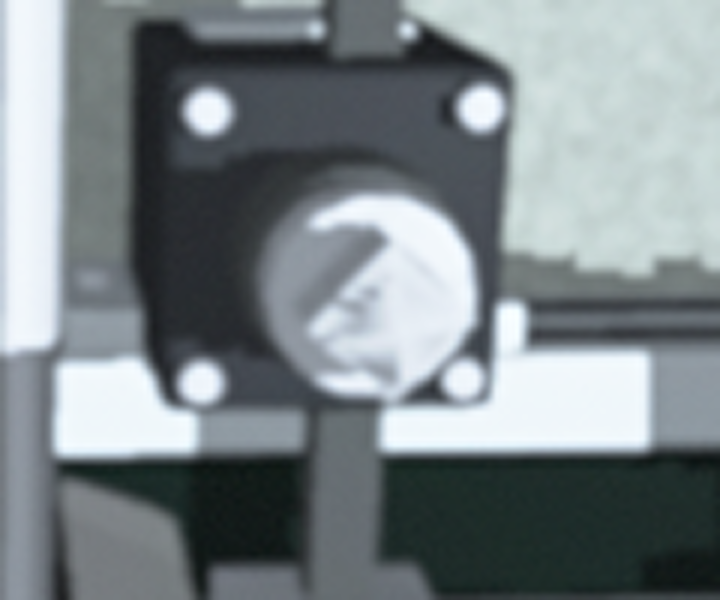

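View pics/t3.png

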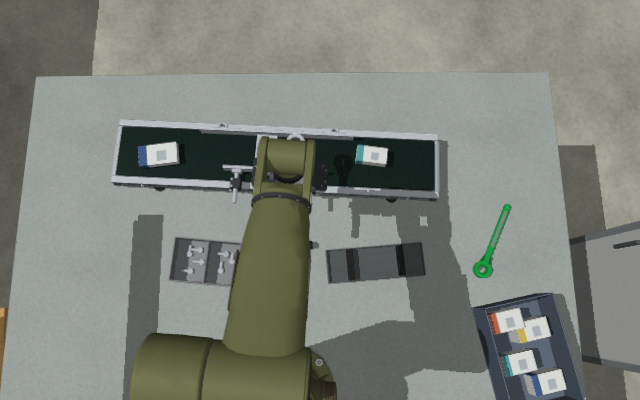

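View pics/s3.png

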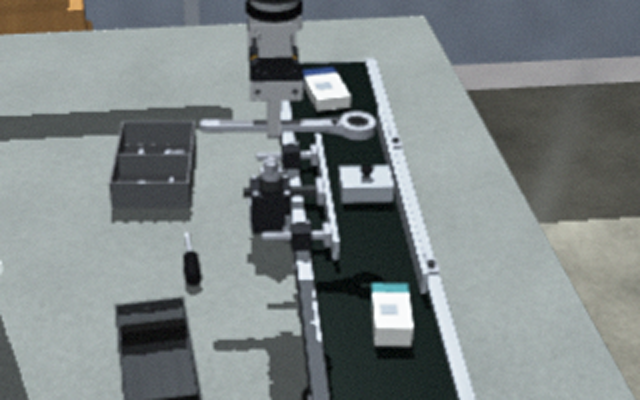

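The wrist view has the spindle end at about (388,203). The square is turned by roughly 40-45° in the picture, with one dark flat running from (300,310) to (390,235) in the crop. I'll enhance the contrast to read its yaw.

```bash
python3 - <<'E'
from h import *
c=cam("wrist")
im=c["image"][180:228,364:414,::-1].astype(float)
im=np.clip((im-60)*1.0,0,195)/195; im=(im**1.5*255).astype(np.uint8)
cv2.imwrite("pics/w3e.png",cv2.resize(im,None,fx=12,fy=12,interpolation=cv2.INTER_CUBIC))
E
```

```text
(no output)
```

View pics/w3e.png

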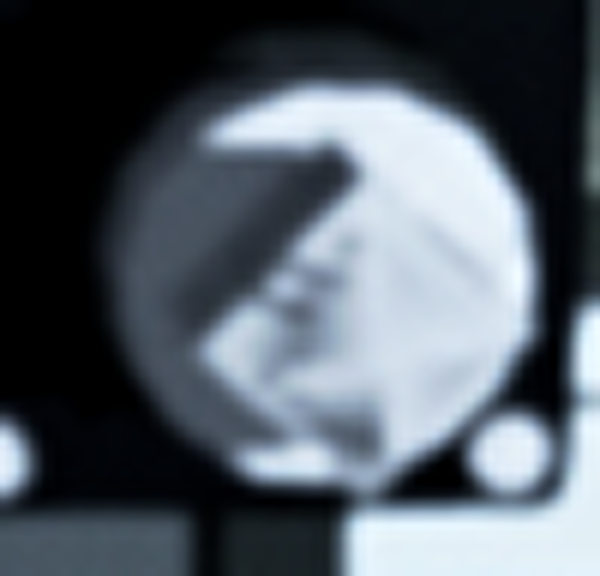

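```bash
python3 - <<'E'
from h import *
c=cam("wrist")
f=lambda p,z: onz(c,(364+p[0]/12,180+p[1]/12),z)
def yaw(a,b,z):
    d=f(b,z)-f(a,z); return round(np.degrees(np.arctan2(d[1],d[0]))%90,1),round(np.linalg.norm(d)*1e3,1)
print("edge up",yaw((358,180),(195,350),.139),"edge low",yaw((335,145),(165,310),.125),"right",yaw((375,190),(490,280),.145),"ll",yaw((195,350),(380,460),.139),yaw((195,350),(370,455),.135))
print("collar",f((320,290),.125)); print("left corner top",f((195,350),.139),f((358,180),.139), f((380,440),.139))
print("cam",-c["R"].T@c["t"])
E
```

```text
edge up (np.float64(44.9), np.float64(17.4)) edge low (np.float64(42.6), np.float64(18.4)) right (np.float64(48.5), np.float64(11.2)) ll (np.float64(54.9), np.float64(16.9)) (np.float64(54.7), np.float64(16.3))
collar [0.54574034 0.05301124 0.125     ]
left corner top [0.54553974 0.04063499 0.139     ] [0.53324499 0.05297323 0.139     ] [0.55365872 0.0544837  0.139     ]
cam [ 0.46139654 -0.00599355  0.40526972]
```

```bash
python3 - <<'E'
from h import *
s=cam("side"); o,R=st(); crop(s,320,115,400,165,8,"s3c.png")
p=onz(s,(180+357/2,80+123/2),o["ee_pos"][2]-.0837+.008); print(p, R.T@(p-o["ee_pos"]))
w=cam("wrist"); q=onz(w,(321.5,69),o["ee_pos"][2]-.0837+.006); print(q,R.T@(q-o["ee_pos"]))
E
```

```text
[ 0.65700379 -0.03231065  0.24888078] [-0.11629441 -0.01246722  0.0756727 ]
[ 0.43982294 -0.00448493  0.24688078] [ 0.10231258 -0.00011545  0.07772448]
```

View pics/s3c.png

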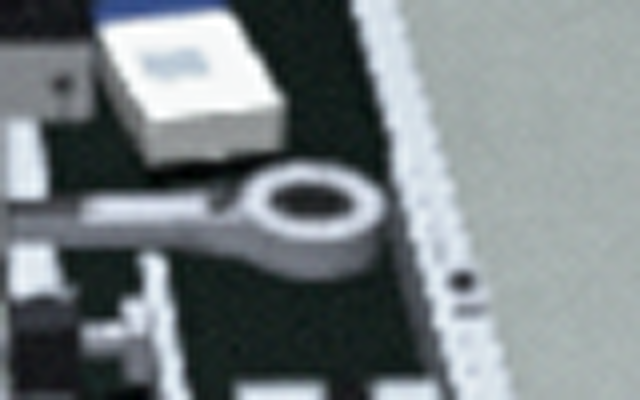

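```bash
python3 - <<'E'
from h import *
s=cam("side"); o,R=st()
for z in (.25,.247,.244,.24): print(z,onz(s,(359.25,140),z), proj(s,[.6604,-.0203,z]))
print(proj(s,[.44,-.0045,.2469]))
crop(s,260,120,340,170,8,"s3d.png")
E
```

```text
0.25 [ 0.66017055 -0.02624895  0.25      ] [358.94992967 138.93198074]
0.247 [ 0.66125468 -0.02116633  0.247     ] [358.89482691 139.86135224]
0.244 [ 0.6623388  -0.01608372  0.244     ] [358.83985055 140.78846736]
0.24 [ 0.6637843  -0.00930689  0.24      ] [358.76674465 142.02112412]
[280.05956208 141.25950811]
```

View pics/s3d.png

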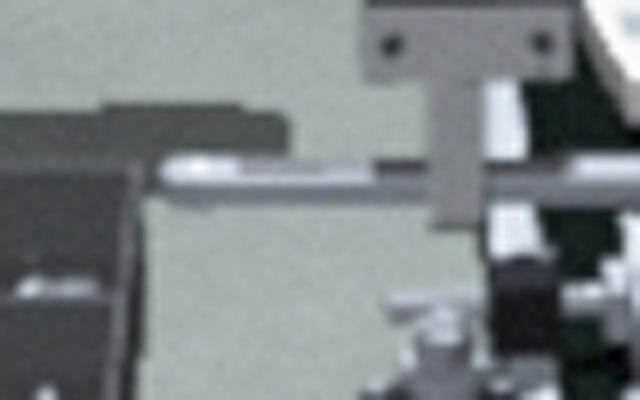

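```bash
python3 - <<'E'
from h import *
plan([.4614,-.0311,.258],225,8)
E
```

```text
yaw now [ 1.79998599e+02 -3.57554046e-03  1.75963428e+02] dv deg [ 2.84412399e-03 -2.75521927e-03 -4.90365720e+01]
[0.082, -0.026, 0.069, 0.0, -0.0, -0.2043]
[0.085, -0.017, 0.069, 0.0, -0.0, -0.2043]
[0.086, -0.008, 0.069, 0.0, -0.0, -0.2043]
[0.086, 0.001, 0.069, 0.0, -0.0, -0.2043]
[0.086, 0.01, 0.069, 0.0, -0.0, -0.2043]
[0.084, 0.019, 0.069, 0.0, -0.0, -0.2043]
[0.082, 0.028, 0.069, 0.0, -0.0, -0.2043]
[0.078, 0.037, 0.069, 0.0, -0.0, -0.2043]
```

```bash
python3 -m pendant '[[0.082,-0.026,0.069,0,0,-0.2043,1],[0.085,-0.017,0.069,0,0,-0.2043,1],[0.086,-0.008,0.069,0,0,-0.2043,1],[0.086,0.001,0.069,0,0,-0.2043,1],[0.086,0.01,0.069,0,0,-0.2043,1],[0.084,0.019,0.069,0,0,-0.2043,1],[0.082,0.028,0.069,0,0,-0.2043,1],[0.078,0.037,0.069,0,0,-0.2043,1],[0,0,0,0,0,0,1],[0,0,0,0,0,0,1]]' && python3 -m pendant '[[0,0,0,0,0,0,1],[0,0,0,0,0,0,1]]'; python3 - <<'E'
from h import *
plan([.4614,-.0311,.258],225,1)
o,R=st(); z=o["ee_pos"][2]-.0837
s=cam("side"); t=cam("top"); crop(s,280,140,360,190,10,"s4.png"); crop(t,230,150,330,225,7,"t4.png")
print(o["qpos"],o["force"],o["moment"]); rc=o["ee_pos"]-.119*R[:,0]; print(rc, proj(s,[rc[0],rc[1],z+.008]),proj(s,[.5455,.053,.145]))
E
```

```text
time_s: 6.17
ee_pos: [0.4617, -0.0309, 0.2588]
eef_rot: [-3.141, 0.0, -2.36]
force: [-0.4, -1.1, -4.8]
grip_width: 0.0175
time_s: 6.33
ee_pos: [0.4622, -0.0307, 0.2591]
eef_rot: [-3.141, 0.001, -2.358]
force: [-0.1, -0.2, -5.0]
grip_width: 0.0174
yaw now [-1.79947110e+02  4.10646219e-02 -1.35114845e+02] dv deg [-0.05293126  0.0410116  -0.11486397]
[0.007, 0.003, 0.009, -0.0018, 0.0014, -0.0038]
[-1.45443622e-01  1.49875116e-01  1.81130371e+00  2.30526343e-05
  1.17924535e+00 -2.49964214e+00] [-0.09023282 -0.18580069 -5.00087596] [-0.05090956  0.02814386  0.04163136]
[0.54655274 0.05326339 0.25917956] [315.6629627  148.07375842] [315.2993502  159.07204822]
```

View pics/s4.png

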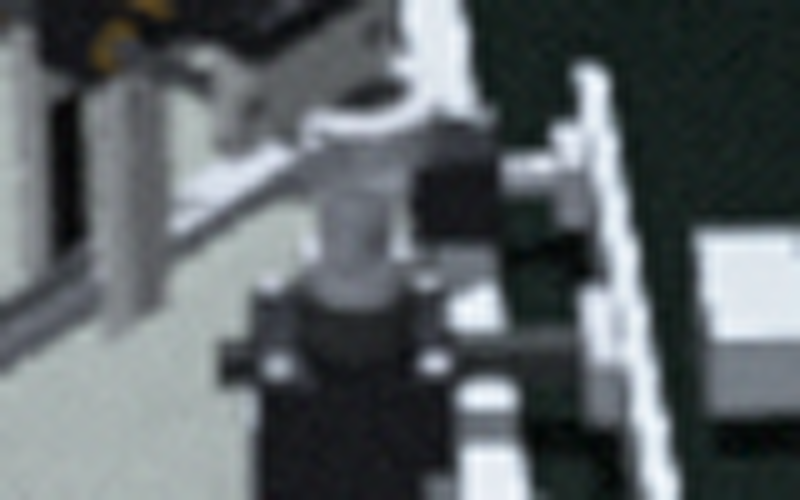

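View pics/t4.png

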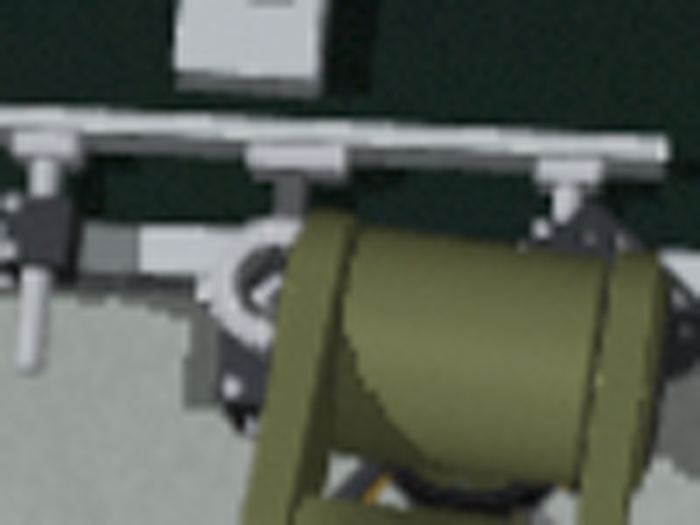

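```bash
python3 - <<'E'
from h import *
t=cam("top");s=cam("side"); o,R=st(); rc=o["ee_pos"]-.119*R[:,0]; z=o["ee_pos"][2]-.0837
def cr(c,P,x0,y0,k): return (proj(c,P)-[x0,y0])*k
print("ring top in t4",cr(t,[rc[0],rc[1],z+.008],230,150,7),"in s4",cr(s,[rc[0],rc[1],z+.008],280,140,10))
for a in range(0,360,45):
    P=[rc[0]+.025*np.cos(np.radians(a)),rc[1]+.025*np.sin(np.radians(a)),z+.008]; print(a,cr(t,P,230,150,7).round(),cr(s,P,280,140,10).round())
print("sp top in t4",cr(t,[.5455,.053,.145],230,150,7),"s4",cr(s,[.5455,.053,.145],280,140,10))
E
```

```text
ring top in t4 [276.95624028 281.71629573] in s4 [354.65970508  81.89501365]
0 [278. 219.] [438.  77.]
45 [232. 238.] [407.  48.]
90 [212. 282.] [346.  39.]
135 [231. 327.] [290.  55.]
180 [276. 345.] [271.  87.]
225 [322. 326.] [302. 116.]
270 [341. 281.] [364. 126.]
315 [323. 237.] [421. 109.]
sp top in t4 [286.29049049 304.77750018] s4 [352.99350203 190.72048224]
```

```bash
python3 - <<'E'
from h import *
t=cam("top");s=cam("side")
crop(t,250,175,290,210,18,"t4b.png"); crop(s,295,135,345,175,14,"s4b.png")
E
```

```text
(no output)
```

View pics/t4b.png

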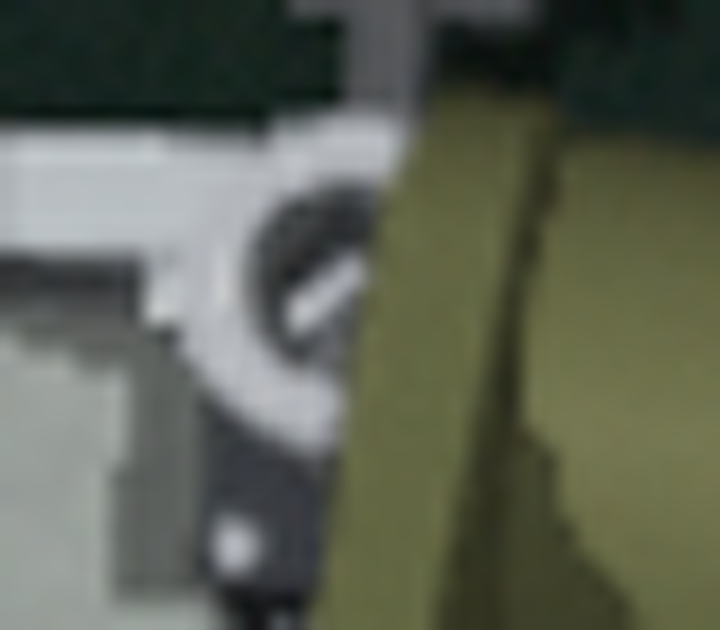

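View pics/s4b.png

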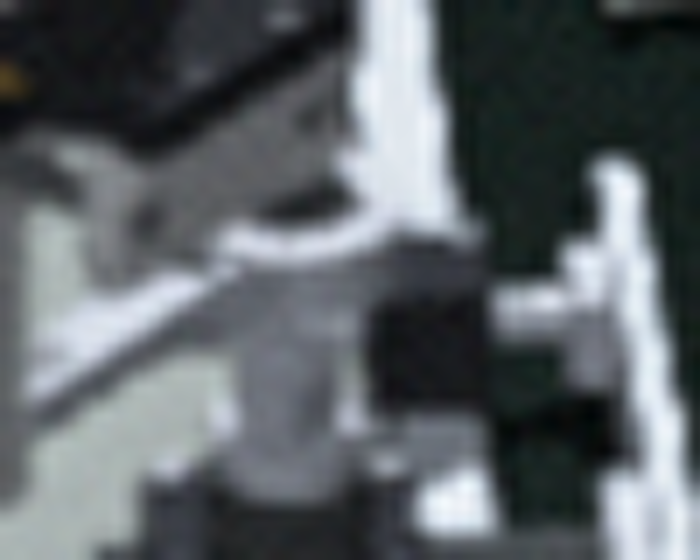

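Side and top views agree that the ring is centred over the spindle, with outer edges within about 0.5 px of where they should be. Lowering in small, force-checked steps.

```bash
python3 -m pendant '[[0.006,0.002,0.06,0,0,0,1],[0,0,0.06,0,0,0,1],[0,0,0.04,0,0,0,1],[0,0,0,0,0,0,1]]'; python3 -m pendant '[[0,0,0.04,0,0,0,1],[0,0,0.04,0,0,0,1],[0,0,0,0,0,0,1]]'; python3 -c "
from h import *
o,R=st();print(o['ee_pos'],o['force'],o['moment'],np.degrees(o['eef_rot']))"
```

```text
time_s: 6.97
ee_pos: [0.4605, -0.0311, 0.2378]
eef_rot: [3.14, -0.001, -2.356]
force: [-0.5, -0.8, -4.0]
grip_width: 0.0176
time_s: 7.22
ee_pos: [0.4611, -0.0308, 0.229]
eef_rot: [3.141, 0.001, -2.356]
force: [4.5, 4.1, -5.6]
grip_width: 0.0178
[ 0.46107044 -0.03081378  0.22898241] [ 4.45072182  4.08157311 -5.57644529] [ 0.64429729 -0.69054889 -0.03514412] [ 1.79981393e+02  5.30089636e-02 -1.34981952e+02]
```

```bash
python3 -m pendant '[[-0.012,0,0.02,0,0,0,1],[0,0,0.02,0,0,0,1],[0,0,0,0,0,0,1]]'; python3 -c "
from h import *
o,R=st();print(o['ee_pos'],o['force'],o['moment'],np.degrees(o['eef_rot']),R.T@o['force'])"
```

```text
time_s: 7.47
ee_pos: [0.4617, -0.0301, 0.2243]
eef_rot: [3.141, -0.001, -2.356]
force: [1.4, 0.3, -4.8]
grip_width: 0.0173
[ 0.46174395 -0.03006923  0.2243119 ] [ 1.43163806  0.25393712 -4.84215785] [-0.06841009  0.02360171 -0.00963953] [ 1.79961297e+02 -4.29241532e-02 -1.34960326e+02] [-1.19493197 -0.83685549  4.84069982]
```

```bash
python3 -m pendant '[[-0.003,0,0.02,0,0,0,1],[0,0,0.02,0,0,0,1],[0,0,0.02,0,0,0,1],[0,0,0,0,0,0,1]]'; python3 -c "
from h import *
o,R=st();print(o['ee_pos'],o['force'],o['moment'],np.degrees(o['eef_rot']),R.T@o['force'])"
```

```text
time_s: 7.8
ee_pos: [0.4621, -0.0298, 0.2173]
eef_rot: [3.141, -0.0, -2.356]
force: [-0.1, -0.3, -2.7]
grip_width: 0.0174
[ 0.46212923 -0.02982663  0.21728751] [-0.10749675 -0.32778996 -2.72036314] [ 0.06976217 -0.09665117  0.01321325] [ 1.79983601e+02 -5.39687705e-03 -1.34974875e+02] [ 0.30760622 -0.15641444  2.72034747]
```

```bash
cat >> h.py <<'E'
SP=np.array([.5455,.0535])
def tq():
    o,R=st(); d=o["ee_pos"][:2]-SP; F=o["force"]; 
    print("t %.2f phi %.2f r %.4f z %.4f Ttool %.3f  Ft(tool) %s Mz %.3f"%(o["time_s"],np.degrees(o["eef_rot"][2]),np.hypot(*d),o["ee_pos"][2],o["moment"][2]+d[0]*F[1]-d[1]*F[0],(R.T@F).round(2),o["moment"][2]), "tilt",np.degrees(o["eef_rot"][:2]).round(2))
E
python3 -m pendant '[[-0.0054,0.1028,0,0,0,0.2,1],[-0.0054,0.1028,0,0,0,0.2,1],[-0.0054,0.1028,0,0,0,0.2,1],[-0.0054,0.1028,0,0,0,0.2,1],[-0.0054,0.1028,0,0,0,0.2,1]]'; python3 -c "
from h import *
tq()
t=cam('wrist');crop(t,0,0,640,400,1,'w5.png');s=cam('side'); crop(s,270,130,390,205,6,'s5.png')"
```

```text
time_s: 8.22
ee_pos: [0.4312, 0.0233, 0.2178]
eef_rot: [-3.141, 0.0, -2.885]
force: [1.7, -1.2, -4.7]
grip_width: 0.0173
t 8.22 phi -165.29 r 0.1182 z 0.2178 Ttool 0.223  Ft(tool) [-1.35 -1.56  4.72] Mz 0.038 tilt [-179.97    0.  ]
```

View pics/s5.png

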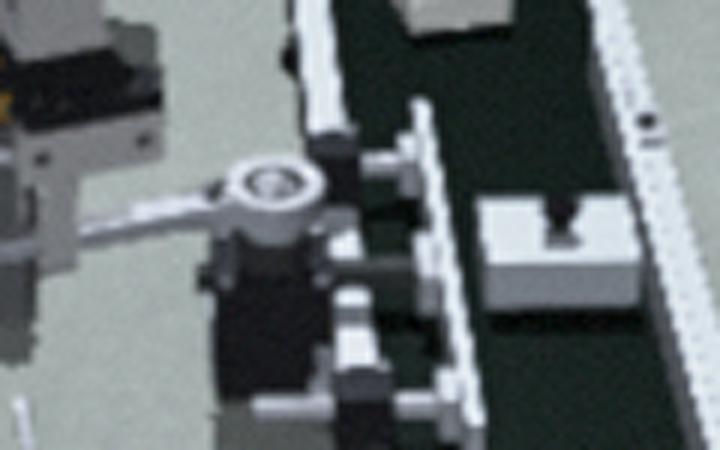

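The side view shows the ring seated on the collar. The torque is at free-running level (0.22 N m), so the wrench is driving.

```bash
python3 -m pendant '[[-0.0054,0.1028,0,0,0,0.2,1],[-0.0054,0.1028,0,0,0,0.2,1],[-0.0054,0.1028,0,0,0,0.2,1],[-0.0054,0.1028,0,0,0,0.2,1],[-0.0054,0.1028,0,0,0,0.2,1],[-0.0054,0.1028,0,0,0,0.2,1],[-0.0054,0.1028,0,0,0,0.2,1],[-0.0054,0.1028,0,0,0,0.2,1]]'; python3 -c "
from h import *
tq()
s=cam('side'); crop(s,270,130,390,205,6,'s6.png');s=cam('top'); crop(s,220,110,340,220,6,'t6.png')"
```

```text
time_s: 8.98
ee_pos: [0.4468, 0.1179, 0.2176]
eef_rot: [-3.141, -0.001, 2.566]
force: [-0.7, -3.4, -4.0]
grip_width: 0.0174
t 8.98 phi 147.00 r 0.1179 z 0.2176 Ttool 0.315  Ft(tool) [-1.31 -3.26  3.98] Mz -0.070 tilt [-1.7996e+02 -4.0000e-02]
```

View pics/s6.png

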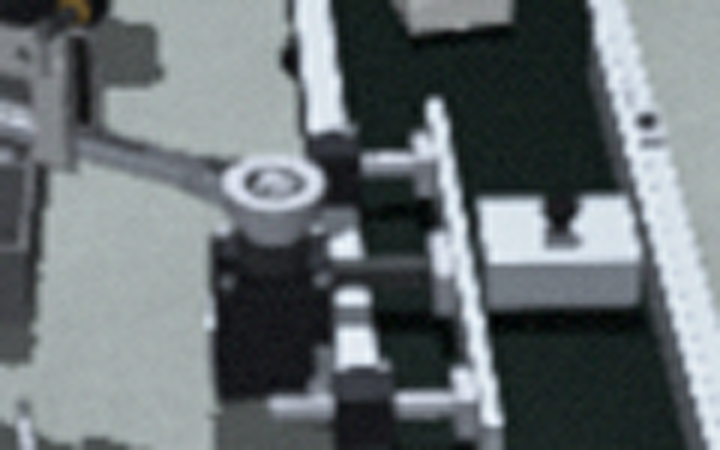

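View pics/t6.png

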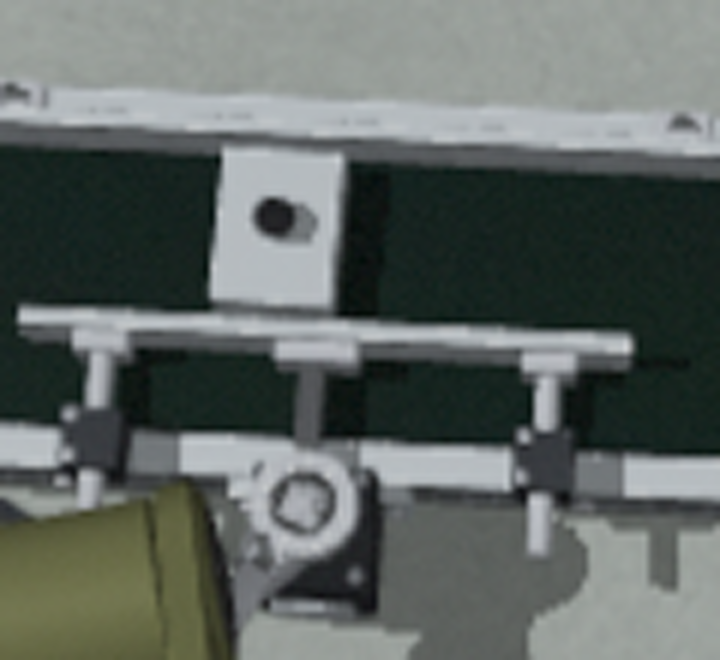

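The guide face is now close to the block, so I'm going on in smaller steps.

```bash
python3 -m pendant '[[-0.0014,0.0515,0,0,0,0.1,1],[-0.0014,0.0515,0,0,0,0.1,1],[-0.0014,0.0515,0,0,0,0.1,1],[-0.0014,0.0515,0,0,0,0.1,1],[-0.0014,0.0515,0,0,0,0.1,1],[-0.0014,0.0515,0,0,0,0.1,1]]'; python3 -c "
from h import *
tq()";python3 -m pendant '[[-0.0014,0.0515,0,0,0,0.1,1],[-0.0014,0.0515,0,0,0,0.1,1],[-0.0014,0.0515,0,0,0,0.1,1]]'; python3 -c "
from h import *
tq()
s=cam('side'); crop(s,270,130,390,205,6,'s7.png');s=cam('top'); crop(s,220,110,340,220,6,'t7.png')"
```

```text
time_s: 9.58
ee_pos: [0.4711, 0.1448, 0.2174]
eef_rot: [-3.141, -0.001, 2.257]
force: [-4.1, 1.7, -2.9]
grip_width: 0.0176
t 9.58 phi 129.30 r 0.1178 z 0.2174 Ttool 0.231  Ft(tool) [ 3.92 -2.11  2.92] Mz -0.019 tilt [-1.7994e+02 -6.0000e-02]
time_s: 9.83
ee_pos: [0.4865, 0.1554, 0.2175]
eef_rot: [-3.141, -0.001, 2.1]
force: [-4.2, 2.7, -2.7]
grip_width: 0.0174
t 9.83 phi 120.30 r 0.1177 z 0.2175 Ttool 0.215  Ft(tool) [ 4.5  -2.27  2.72] Mz -0.054 tilt [-1.7994e+02 -6.0000e-02]
```

View pics/t7.png

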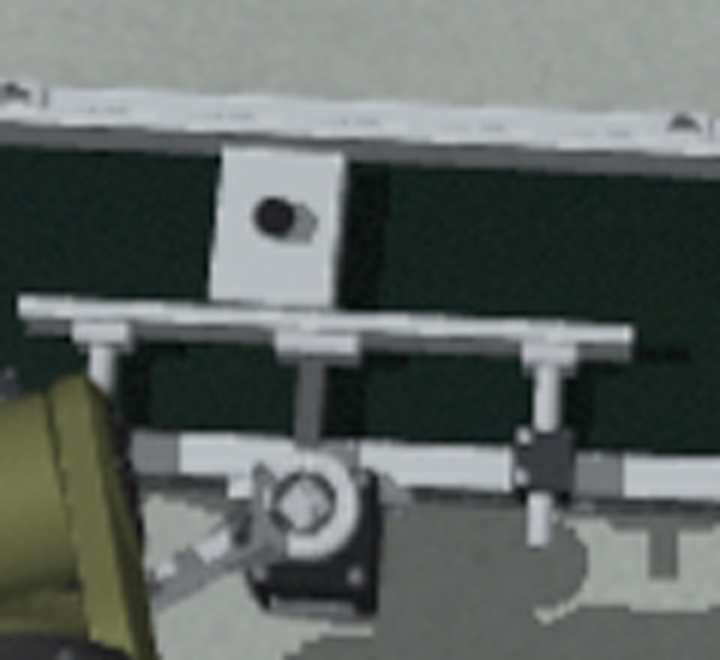

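```bash
python3 -m pendant '[[0.004,0.0515,0,0,0,0.1,1],[-0.0014,0.0515,0,0,0,0.1,1],[-0.0014,0.0515,0,0,0,0.1,1],[-0.0014,0.0515,0,0,0,0.1,1]]'; python3 -c "
from h import *
tq()";python3 -m pendant '[[-0.0014,0.0515,0,0,0,0.1,1],[-0.0014,0.0515,0,0,0,0.1,1],[-0.0014,0.0515,0,0,0,0.1,1]]'; python3 -c "
from h import *
tq()
s=cam('side'); crop(s,270,130,390,205,6,'s8.png');s=cam('top'); crop(s,220,110,340,220,6,'t8.png')"
```

```text
time_s: 10.27
ee_pos: [0.5089, 0.1656, 0.2175]
eef_rot: [-3.141, -0.0, 1.89]
force: [-2.5, 0.2, -3.6]
grip_width: 0.0175
t 10.27 phi 108.30 r 0.1179 z 0.2175 Ttool 0.230  Ft(tool) [ 0.95 -2.33  3.56] Mz -0.046 tilt [-1.7995e+02 -1.0000e-02]
time_s: 10.52
ee_pos: [0.5269, 0.17, 0.2175]
eef_rot: [-3.141, -0.0, 1.733]
force: [-3.1, 1.1, -3.8]
grip_width: 0.0177
t 10.52 phi 99.30 r 0.1179 z 0.2175 Ttool 0.286  Ft(tool) [ 1.57 -2.86  3.78] Mz -0.052 tilt [-1.7996e+02 -1.0000e-02]
```

View pics/t8.png

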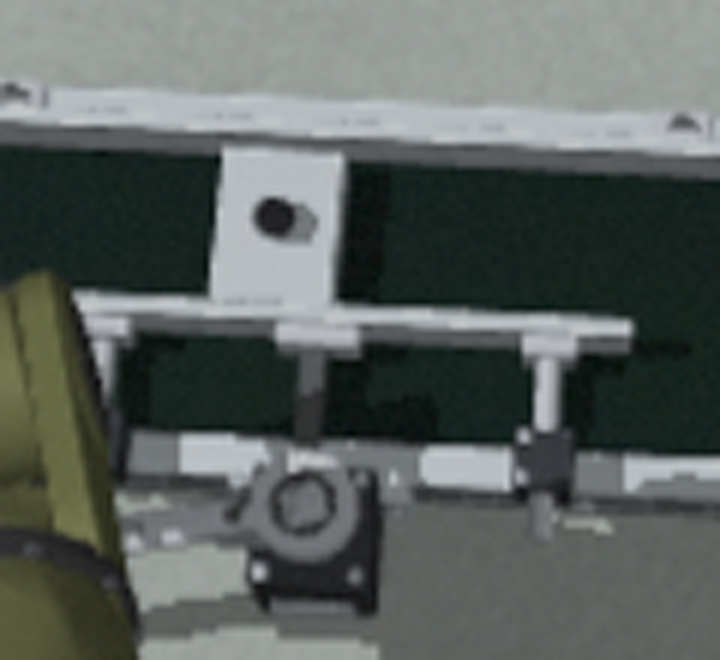

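View pics/s8.png

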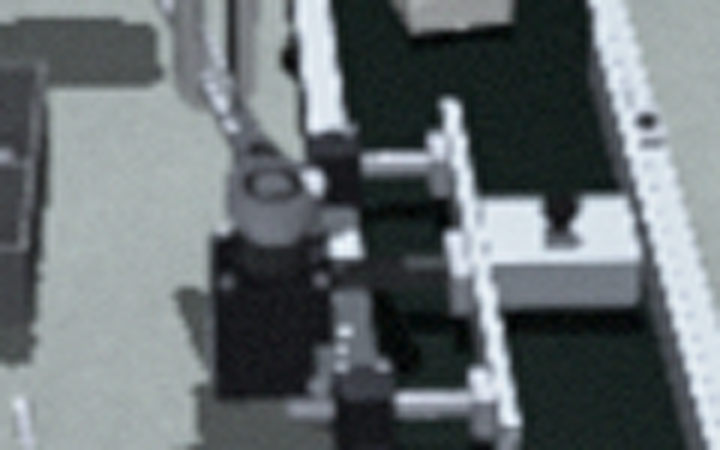

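```bash
python3 -m pendant '[[-0.0014,0.0515,0,0,0,0.1,1],[-0.0014,0.0515,0,0,0,0.1,1],[-0.0014,0.0515,0,0,0,0.1,1]]'; python3 -c "
from h import *
tq()";python3 -m pendant '[[-0.0014,0.0515,0,0,0,0.1,1],[-0.0014,0.0515,0,0,0,0.1,1]]'; python3 -c "
from h import *
tq()
s=cam('side'); crop(s,270,130,390,205,6,'s9.png');s=cam('top'); crop(s,220,110,340,220,6,'t9.png')"
```

```text
time_s: 10.87
ee_pos: [0.5452, 0.1715, 0.2176]
eef_rot: [-3.141, 0.0, 1.576]
force: [-2.4, 0.1, -3.4]
grip_width: 0.0174
t 10.87 phi 90.28 r 0.1180 z 0.2176 Ttool 0.275  Ft(tool) [ 0.15 -2.42  3.38] Mz -0.011 tilt [-1.7998e+02  1.0000e-02]
time_s: 11.03
ee_pos: [0.5576, 0.1709, 0.2176]
eef_rot: [-3.141, 0.0, 1.471]
force: [-2.3, 1.0, -3.8]
grip_width: 0.0178
t 11.03 phi 84.27 r 0.1180 z 0.2176 Ttool 0.310  Ft(tool) [ 0.8  -2.42  3.79] Mz 0.025 tilt [-179.97    0.  ]
```

View pics/t9.png

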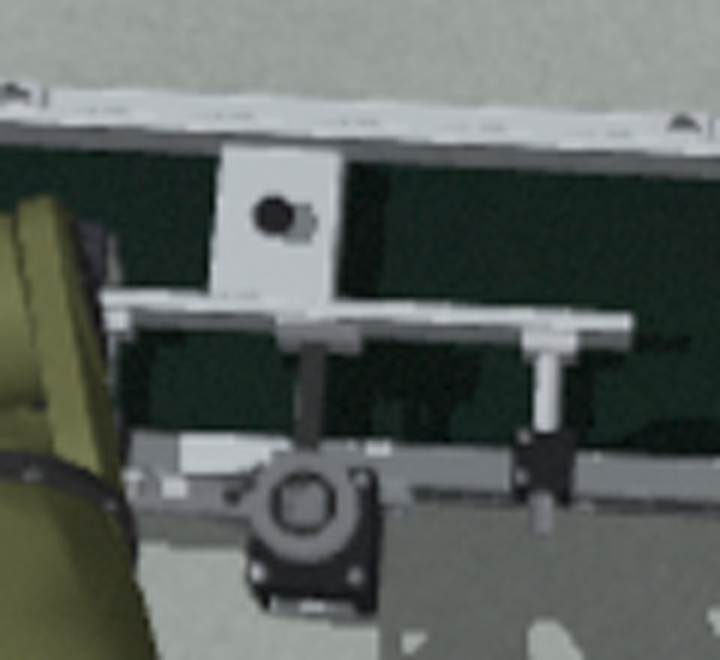

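```bash
python3 -m pendant '[[-0.0014,0.0515,0,0,0,0.1,1],[-0.0014,0.0515,0,0,0,0.1,1]]'; python3 -c "
from h import *
tq()";python3 -m pendant '[[-0.0014,0.0515,0,0,0,0.1,1],[-0.0014,0.0515,0,0,0,0.1,1]]'; python3 -c "
from h import *
tq()
s=cam('side'); crop(s,270,130,390,205,6,'s10.png');s=cam('top'); crop(s,220,110,340,220,6,'t10.png')"
```

```text
time_s: 11.3
ee_pos: [0.5695, 0.1691, 0.2177]
eef_rot: [-3.141, 0.0, 1.366]
force: [-1.6, -0.4, -4.0]
grip_width: 0.0171
t 11.30 phi 78.28 r 0.1181 z 0.2177 Ttool 0.224  Ft(tool) [-0.75 -1.44  3.97] Mz 0.054 tilt [-1.7998e+02  2.0000e-02]
time_s: 11.47
ee_pos: [0.5816, 0.166, 0.2176]
eef_rot: [-3.141, 0.0, 1.261]
force: [-1.3, 0.3, -3.1]
grip_width: 0.0175
t 11.47 phi 72.26 r 0.1181 z 0.2176 Ttool 0.202  Ft(tool) [-0.14 -1.28  3.13] Mz 0.051 tilt [-1.7998e+02  1.0000e-02]
```

View pics/t10.png

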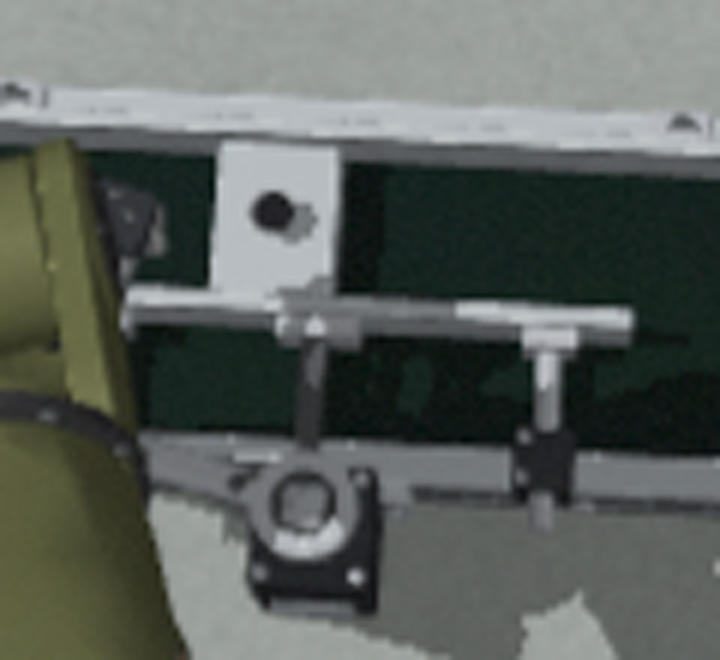

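View pics/s10.png

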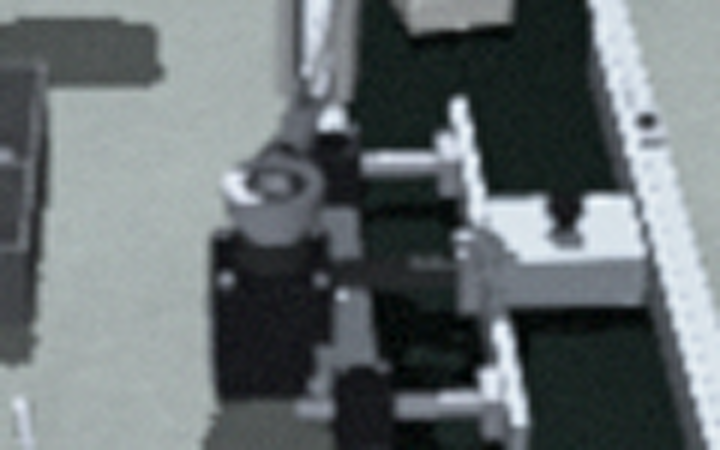

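```bash
for i in 1; do python3 -m pendant '[[-0.0014,0.0515,0,0,0,0.1,1],[-0.0014,0.0515,0,0,0,0.1,1]]'; done; python3 -c "
from h import *
tq()"
```

```text
time_s: 11.73
ee_pos: [0.5929, 0.1618, 0.2177]
eef_rot: [-3.141, 0.0, 1.157]
force: [-1.6, -0.4, -4.2]
grip_width: 0.0175
t 11.73 phi 66.28 r 0.1182 z 0.2177 Ttool 0.241  Ft(tool) [-0.99 -1.29  4.18] Mz 0.088 tilt [-1.7999e+02  3.0000e-02]
```

```bash
python3 -m pendant '[[-0.0014,0.0515,0,0,0,0.1,1],[-0.0014,0.0515,0,0,0,0.1,1]]'; python3 -c "
from h import *
tq()"
```

```text
time_s: 11.9
ee_pos: [0.604, 0.1562, 0.2177]
eef_rot: [-3.141, 0.0, 1.052]
force: [-1.7, 0.8, -4.1]
grip_width: 0.0175
t 11.90 phi 60.25 r 0.1182 z 0.2177 Ttool 0.288  Ft(tool) [-0.19 -1.88  4.13] Mz 0.066 tilt [-1.7999e+02  1.0000e-02]
```

```bash
python3 -m pendant '[[-0.0014,0.0515,0,0,0,0.1,1],[-0.0014,0.0515,0,0,0,0.1,1]]'; python3 -c "
from h import *
tq()"
```

```text
time_s: 12.07
ee_pos: [0.6142, 0.1497, 0.2176]
eef_rot: [-3.14, 0.0, 0.947]
force: [-5.3, 4.7, -3.8]
grip_width: 0.0175
t 12.07 phi 54.26 r 0.1182 z 0.2176 Ttool 0.950  Ft(tool) [ 0.73 -7.05  3.76] Mz 0.117 tilt [-1.7993e+02  1.0000e-02]
```

```bash
python3 -c "
from h import *
tq();s=cam('side'); crop(s,270,130,390,205,6,'s11.png');s=cam('top'); crop(s,220,110,340,220,6,'t11.png')"
```

```text
t 12.07 phi 54.26 r 0.1182 z 0.2176 Ttool 0.950  Ft(tool) [ 0.73 -7.05  3.76] Mz 0.117 tilt [-1.7993e+02  1.0000e-02]
```

View pics/t11.png

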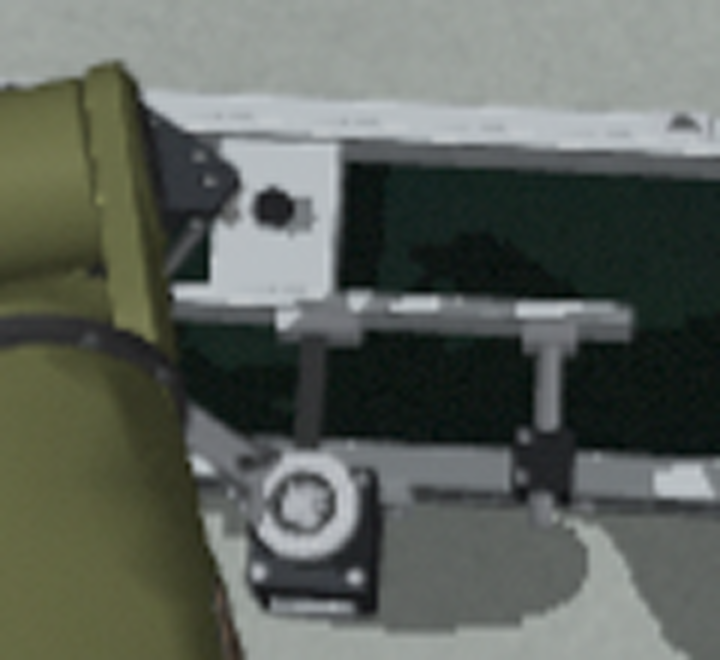

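The torque has jumped to 0.95 N m while turning, and the block now touches the far guide in the top view. I'll read the torque once more after the hold.

```bash
python3 -c "
from h import *
tq()"; python3 -m pendant '[[0,0,0,0,0,0,1]]'; python3 -c "
from h import *
tq()"
```

```text
t 12.17 phi 54.26 r 0.1181 z 0.2175 Ttool 0.731  Ft(tool) [ 1.16 -5.41  2.93] Mz 0.092 tilt [-179.95    0.  ]
time_s: 12.25
ee_pos: [0.6141, 0.1497, 0.2175]
eef_rot: [-3.141, 0.0, 0.948]
force: [-2.9, 2.5, -3.4]
grip_width: 0.0175
t 12.25 phi 54.34 r 0.1182 z 0.2175 Ttool 0.591  Ft(tool) [ 0.41 -3.8   3.43] Mz 0.142 tilt [-1.7996e+02  2.0000e-02]
```

```bash
python3 -m pendant '[[0,0.0086,0,0,0,0.0167,1],[0,0.0086,0,0,0,0.0167,1]]'; python3 -c "
from h import *
tq()"; python3 -m pendant '[[0,0.0086,0,0,0,0.0167,1]]'; python3 -c "
from h import *
tq()"
```

```text
time_s: 12.42
ee_pos: [0.6157, 0.1486, 0.2176]
eef_rot: [-3.141, 0.001, 0.929]
force: [-4.2, 3.5, -3.9]
grip_width: 0.0173
t 12.42 phi 53.21 r 0.1183 z 0.2176 Ttool 0.811  Ft(tool) [ 0.28 -5.4   3.87] Mz 0.172 tilt [-1.7995e+02  4.0000e-02]
time_s: 12.5
ee_pos: [0.6166, 0.148, 0.2175]
eef_rot: [-3.141, 0.001, 0.92]
force: [-4.6, 2.5, -4.1]
grip_width: 0.0171
t 12.50 phi 52.70 r 0.1183 z 0.2175 Ttool 0.874  Ft(tool) [-0.74 -5.17  4.14] Mz 0.262 tilt [-1.7994e+02  4.0000e-02]
```

```bash
python3 -m pendant '[[0,0.0086,0,0,0,0.0167,1],[0,0.0086,0,0,0,0.0167,1]]'; python3 -c "
from h import *
tq()"; python3 -m pendant '[[0,0.0086,0,0,0,0.0167,1]]'; python3 -c "
from h import *
tq()"
```

```text
time_s: 12.67
ee_pos: [0.6181, 0.1469, 0.2175]
eef_rot: [-3.14, 0.001, 0.902]
force: [-5.6, 3.4, -4.3]
grip_width: 0.0174
t 12.67 phi 51.70 r 0.1183 z 0.2175 Ttool 1.053  Ft(tool) [-0.77 -6.52  4.32] Mz 0.281 tilt [-1.7993e+02  5.0000e-02]
time_s: 12.75
ee_pos: [0.6189, 0.1462, 0.2175]
eef_rot: [-3.14, 0.001, 0.894]
force: [-6.9, 4.7, -2.9]
grip_width: 0.0176
t 12.75 phi 51.20 r 0.1183 z 0.2175 Ttool 1.291  Ft(tool) [-0.6  -8.31  2.88] Mz 0.308 tilt [-1.7993e+02  5.0000e-02]
```

```bash
python3 -m pendant '[[0,0,0,0,0,0,1]]' >/dev/null; python3 -c "
from h import *
tq()"; python3 -m pendant '[[0,0,0,0,0,0,1]]'>/dev/null; python3 -c "
from h import *
tq()"; python3 -m pendant '[[0,0,0,0,0,0,1]]'>/dev/null; python3 -c "
from h import *
tq()"
```

```text
t 12.83 phi 51.18 r 0.1183 z 0.2175 Ttool 1.041  Ft(tool) [-0.86 -6.95  3.99] Mz 0.218 tilt [-1.7993e+02  5.0000e-02]
t 12.92 phi 51.22 r 0.1183 z 0.2174 Ttool 1.067  Ft(tool) [-1.03 -6.97  3.67] Mz 0.241 tilt [-1.7993e+02  5.0000e-02]
t 13.00 phi 51.22 r 0.1183 z 0.2175 Ttool 1.115  Ft(tool) [-0.86 -7.    3.45] Mz 0.286 tilt [-1.7993e+02  5.0000e-02]
```

The held torque of about 1.05-1.1 N m is inside the firm band. Next I unload with a small counter-clockwise swing, then lift off.

```bash
python3 -m pendant '[[-0.0006,-0.0343,0,0,0,-0.0667,1],[-0.0006,-0.0343,0,0,0,-0.0667,1],[0,0,0,0,0,0,1],[0,0,0,0,0,0,1]]'; python3 -c "
from h import *
tq()"; python3 -m pendant '[[0,0,-0.03,0,0,0,1],[0,0,-0.03,0,0,0,1],[0,0,0,0,0,0,1]]'; python3 -c "
from h import *
tq()"
```

```text
time_s: 13.33
ee_pos: [0.6127, 0.1508, 0.2177]
eef_rot: [-3.141, 0.001, 0.961]
force: [-4.2, -0.4, -4.5]
grip_width: 0.0175
t 13.33 phi 55.09 r 0.1183 z 0.2177 Ttool 0.550  Ft(tool) [-2.72 -3.24  4.54] Mz 0.165 tilt [-1.7999e+02  3.0000e-02]
time_s: 13.58
ee_pos: [0.6129, 0.1504, 0.2251]
eef_rot: [-3.141, 0.001, 0.96]
force: [-6.2, -1.1, -8.0]
grip_width: 0.0175
t 13.58 phi 55.00 r 0.1181 z 0.2251 Ttool 0.644  Ft(tool) [-4.48 -4.43  7.99] Mz 0.119 tilt [-1.7996e+02  6.0000e-02]
```

```bash
python3 -m pendant '[[-0.0006,-0.0343,0,0,0,-0.0667,1],[-0.0006,-0.0343,0,0,0,-0.0667,1],[0,0,0,0,0,0,1],[0,0,0,0,0,0,1]]'; python3 -c "
from h import *
tq()"
```

```text
time_s: 13.92
ee_pos: [0.6061, 0.1548, 0.2249]
eef_rot: [3.142, 0.001, 1.03]
force: [-3.8, -4.4, -7.2]
grip_width: 0.0174
t 13.92 phi 59.00 r 0.1181 z 0.2249 Ttool 0.155  Ft(tool) [-5.7  -1.02  7.16] Mz 0.034 tilt [1.8e+02 5.0e-02]
```

```bash
python3 -m pendant '[[-0.007,-0.0171,0,0,0,-0.0333,1],[0,0,0,0,0,0,1]]'; python3 -c "
from h import *
tq()"; python3 -m pendant '[[0,0,-0.05,0,0,0,1],[0,0,-0.05,0,0,0,1],[0,0,-0.05,0,0,0,1],[0,0,0,0,0,0,1]]'; python3 -c "
from h import *
tq()"; python3 -m pendant '[[0,0,-0.15,0,0,0,1],[0,0,-0.2,0,0,0,1],[0,0,0,0,0,0,1],[0,0,0,0,0,0,1]]'; python3 -c "
from h import *
tq()
s=cam('side'); crop(s,270,130,390,205,6,'s12.png');s=cam('top'); crop(s,220,110,340,220,6,'t12.png');s=cam('wrist'); crop(s,0,0,640,400,1,'w12.png')"
```

```text
time_s: 14.08
ee_pos: [0.6041, 0.1557, 0.2252]
eef_rot: [3.141, -0.001, 1.049]
force: [-1.6, 0.7, -7.2]
grip_width: 0.0172
t 14.08 phi 60.09 r 0.1178 z 0.2252 Ttool 0.225  Ft(tool) [-0.19 -1.76  7.16] Mz 0.017 tilt [ 1.7996e+02 -5.0000e-02]
time_s: 14.42
ee_pos: [0.6039, 0.1547, 0.244]
eef_rot: [3.141, 0.002, 1.047]
force: [-4.2, -6.1, -6.5]
grip_width: 0.0178
t 14.42 phi 59.99 r 0.1168 z 0.2440 Ttool 0.031  Ft(tool) [-7.34 -0.62  6.53] Mz -0.041 tilt [1.7998e+02 1.1000e-01]
time_s: 14.75
ee_pos: [0.6044, 0.1556, 0.2863]
eef_rot: [3.139, -0.002, 1.047]
force: [-0.1, -0.2, -5.8]
grip_width: 0.0176
t 14.75 phi 60.02 r 0.1179 z 0.2863 Ttool 0.034  Ft(tool) [-0.25 -0.05  5.82] Mz 0.031 tilt [ 1.7983e+02 -1.4000e-01]
```

View pics/t12.png

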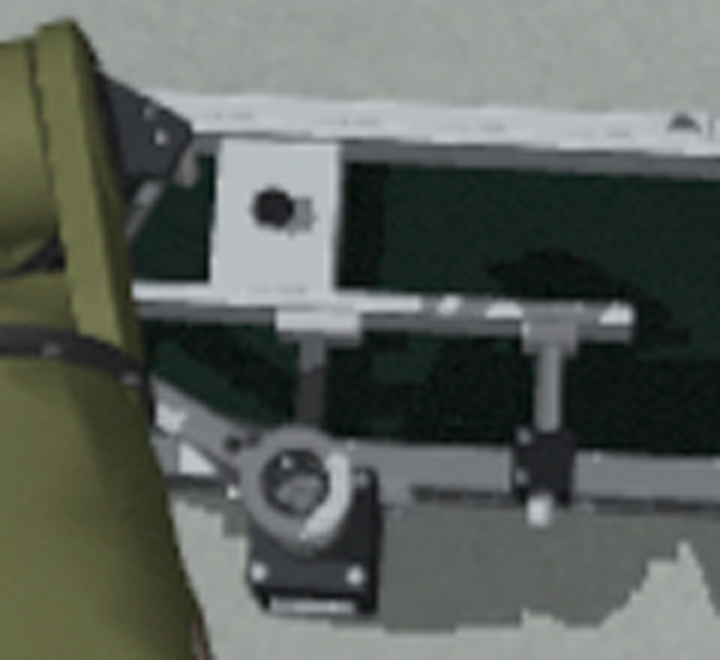

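View pics/s12.png

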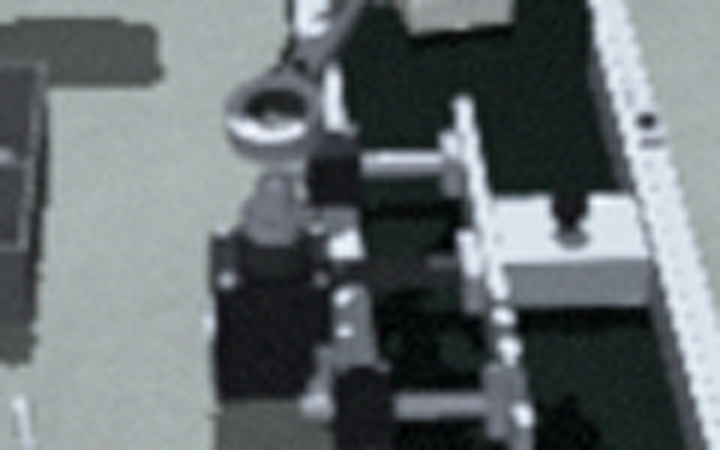

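View pics/w12.png

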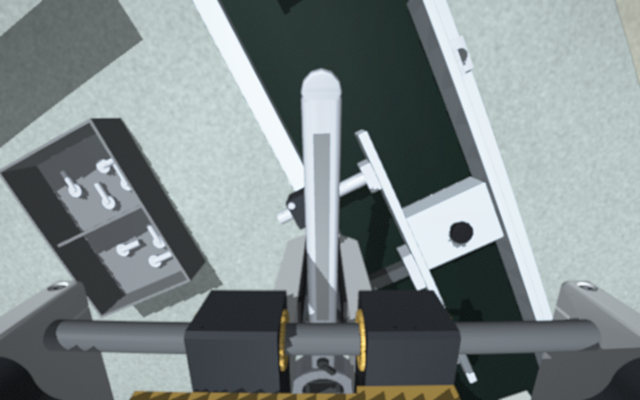

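The wrench is clear of the spindle and the block is nipped between both guides. Its near edge lies along the guide and its far edge against the far rail. Now back to the tray.

```bash
python3 -c "
from h import *
plan([.360,-.249,.28],94.6,14)"
```

```text
yaw now [-1.79929576e+02  6.28082560e-02  6.00246573e+01] dv deg [ -0.08722446   0.03964186 -34.57537342]
[-0.281, -0.005, 0.002, -0.0002, 0.0001, -0.0823]
[-0.281, -0.017, 0.002, -0.0002, 0.0001, -0.0823]
[-0.28, -0.03, 0.002, -0.0002, 0.0001, -0.0823]
[-0.278, -0.042, 0.002, -0.0002, 0.0001, -0.0823]
[-0.276, -0.054, 0.002, -0.0002, 0.0001, -0.0823]
[-0.273, -0.065, 0.002, -0.0002, 0.0001, -0.0823]
[-0.27, -0.077, 0.002, -0.0002, 0.0001, -0.0823]
[-0.267, -0.089, 0.002, -0.0002, 0.0001, -0.0823]
[-0.263, -0.1, 0.002, -0.0002, 0.0001, -0.0823]
[-0.258, -0.111, 0.002, -0.0002, 0.0001, -0.0823]
[-0.253, -0.122, 0.002, -0.0002, 0.0001, -0.0823]
[-0.248, -0.133, 0.002, -0.0002, 0.0001, -0.0823]
[-0.242, -0.144, 0.002, -0.0002, 0.0001, -0.0823]
[-0.235, -0.154, 0.002, -0.0002, 0.0001, -0.0823]
```

```bash
python3 -m pendant '[[-0.281,-0.005,0,0,0,-0.0823,1],[-0.281,-0.017,0,0,0,-0.0823,1],[-0.28,-0.03,0,0,0,-0.0823,1],[-0.278,-0.042,0,0,0,-0.0823,1],[-0.276,-0.054,0,0,0,-0.0823,1],[-0.273,-0.065,0,0,0,-0.0823,1],[-0.27,-0.077,0,0,0,-0.0823,1],[-0.267,-0.089,0,0,0,-0.0823,1],[-0.263,-0.1,0,0,0,-0.0823,1],[-0.258,-0.111,0,0,0,-0.0823,1]]'; python3 -m pendant '[[-0.253,-0.122,0,0,0,-0.0823,1],[-0.248,-0.133,0,0,0,-0.0823,1],[-0.242,-0.144,0,0,0,-0.0823,1],[-0.235,-0.154,0,0,0,-0.0823,1],[0,0,0,0,0,0,1],[0,0,0,0,0,0,1],[0,0,0,0,0,0,1]]'; python3 -c "
from h import *
plan([.360,-.249,.1215],94.6,5)
s=cam('side'); crop(s,200,160,330,330,4,'s13.png');s=cam('top'); crop(s,220,110,340,220,6,'t13.png')"
```

```text
time_s: 15.73
ee_pos: [0.4285, -0.1344, 0.2841]
eef_rot: [-3.14, -0.0, 1.481]
force: [0.1, -0.1, -5.2]
grip_width: 0.0176
time_s: 16.32
ee_pos: [0.3602, -0.2487, 0.2843]
eef_rot: [-3.141, -0.001, 1.65]
force: [-0.3, -0.4, -5.3]
grip_width: 0.0176
yaw now [-1.79957951e+02 -5.71902325e-02  9.45335425e+01] dv deg [-0.04201622 -0.05721461 -0.06643647]
[-0.001, -0.0, 0.271, -0.0003, -0.0004, -0.0004]
[-0.001, -0.0, 0.271, -0.0003, -0.0004, -0.0004]
[-0.001, -0.0, 0.271, -0.0003, -0.0004, -0.0004]
[-0.001, -0.0, 0.271, -0.0003, -0.0004, -0.0004]
[-0.001, -0.0, 0.271, -0.0003, -0.0004, -0.0004]
```

View pics/t13.png

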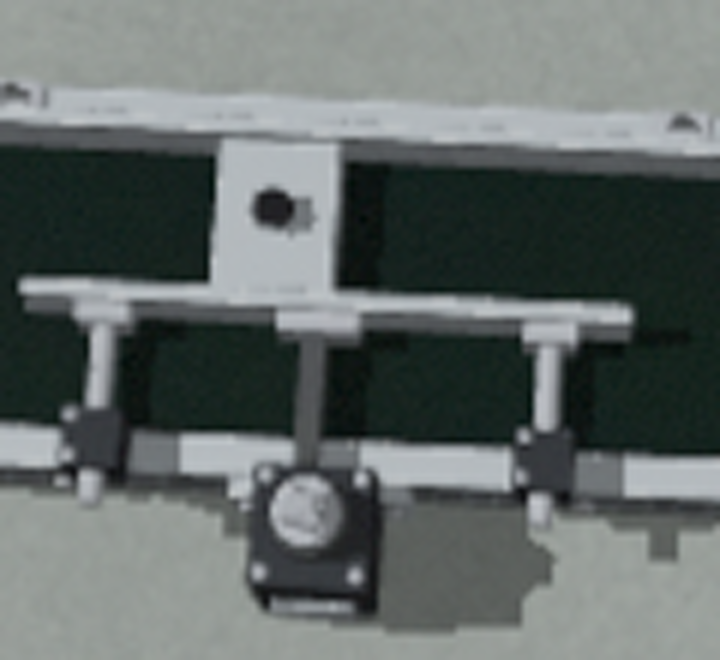

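View pics/s13.png

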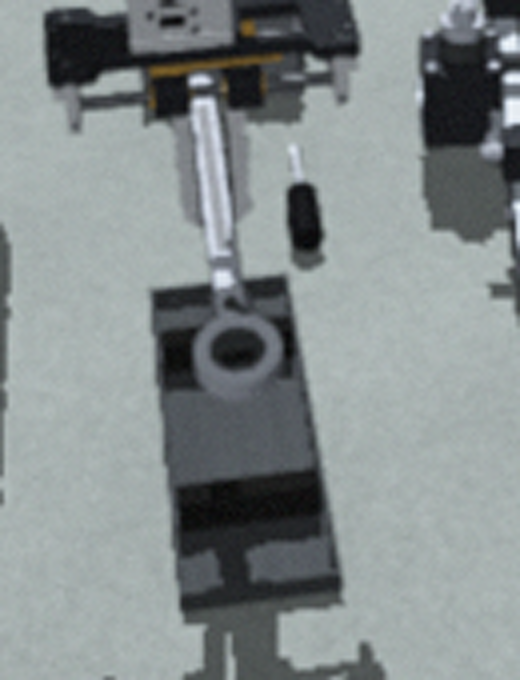

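The guide is straight and snug on the block. Lowering the wrench into the tray.

```bash
python3 -m pendant '[[0,0,0.28,0,0,0,1],[0,0,0.28,0,0,0,1],[0,0,0.28,0,0,0,1],[0,0,0.28,0,0,0,1],[0,0,0.15,0,0,0,1],[0,0,0.05,0,0,0,1],[0,0,0,0,0,0,1],[0,0,0,0,0,0,1]]'; python3 -m pendant '[[0,0,0.015,0,0,0,1],[0,0,0,0,0,0,1]]'; python3 -c "
from h import *
tq();s=cam('side'); crop(s,200,200,330,330,5,'s14.png')"
```

```text
time_s: 17.08
ee_pos: [0.3608, -0.2489, 0.1273]
eef_rot: [3.141, 0.001, 1.652]
force: [0.0, 0.3, -4.3]
grip_width: 0.0174
time_s: 17.25
ee_pos: [0.3607, -0.2492, 0.1256]
eef_rot: [3.14, 0.001, 1.651]
force: [0.5, 0.2, -2.0]
grip_width: 0.0173
t 17.25 phi 94.61 r 0.3546 z 0.1256 Ttool 0.201  Ft(tool) [0.21 0.55 2.05] Mz 0.084 tilt [1.7991e+02 9.0000e-02]
```

View pics/s14.png

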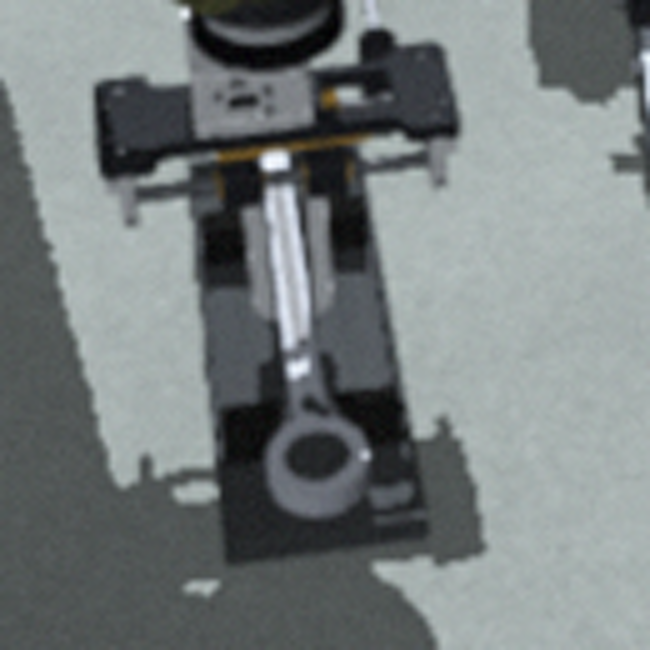

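```bash
python3 -m pendant '[[0,0,0.015,0,0,0,1],[0,0,0,0,0,0,1]]'; python3 -m pendant '[[0,0,0.015,0,0,0,1],[0,0,0,0,0,0,1]]'; python3 -c "
from h import *
o,R=st();print(o['ee_pos'],o['force'],o['moment'])"
```

```text
time_s: 17.47
ee_pos: [0.3605, -0.2492, 0.1234]
eef_rot: [3.14, 0.001, 1.651]
force: [1.4, 1.9, 3.1]
grip_width: 0.0176
time_s: 17.63
ee_pos: [0.3604, -0.2491, 0.1212]
eef_rot: [3.141, 0.001, 1.651]
force: [2.0, 2.8, 2.5]
grip_width: 0.0176
[ 0.36036488 -0.24910913  0.12119679] [2.02347551 2.79224145 2.53850069] [ 0.05471105 -0.38425034  0.08815083]
```

```bash
python3 -m pendant '[[0,0,0.006,0,0,0,1],[0,0,0,0,0,0,0],[0,0,0,0,0,0,0],[0,0,0,0,0,0,0],[0,0,0,0,0,0,0],[0,0,0,0,0,0,0]]';python3 -m pendant '[[0,0,0,0,0,0,-0.2],[0,0,-0.15,0,0,0,-0.2],[0,0,-0.3,0,0,0,-0.2],[0,0,-0.3,0,0,0,-0.2],[0,0,-0.3,0,0,0,-0.2],[0,0,-0.3,0,0,0,-0.2],[0,0,0,0,0,0,-0.2],[0,0,0,0,0,0,-0.2]]'; python3 -c "
from h import *
w=cam('wrist'); crop(w,0,0,640,400,1,'w15.png'); s=cam('side'); crop(s,200,200,330,330,5,'s15.png')"
```

```text
time_s: 18.13
ee_pos: [0.3602, -0.249, 0.1203]
eef_rot: [-3.142, -0.0, 1.651]
force: [0.1, 0.3, 1.3]
grip_width: 0.0456
time_s: 18.8
ee_pos: [0.3604, -0.2492, 0.2837]
eef_rot: [3.139, 0.002, 1.651]
force: [-1.2, 1.1, -0.9]
grip_width: 0.0565
```

View pics/w15.png

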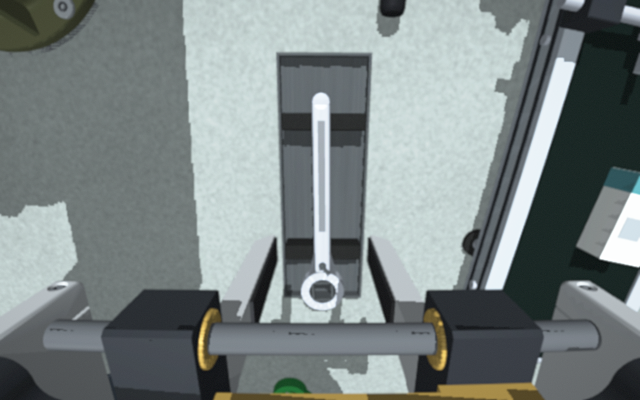

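View pics/s15.png

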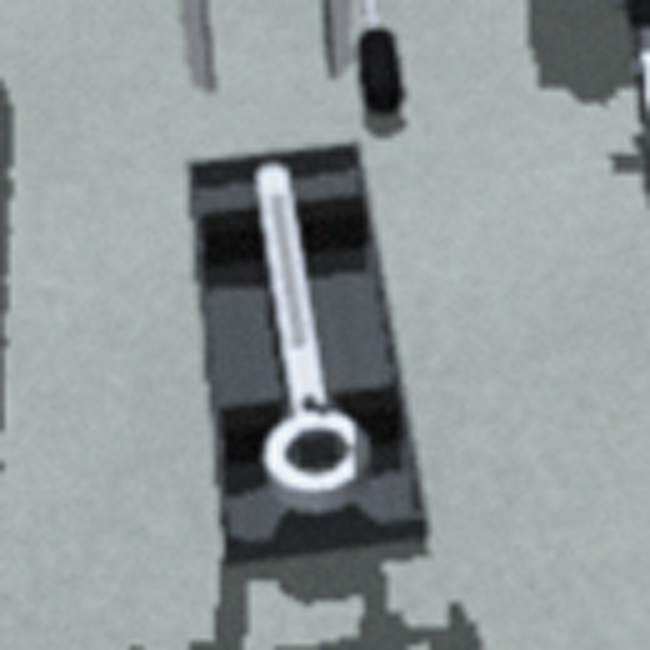

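The wrist view shows the wrench lying along the tray, ring at (321,291) and handle end at (320,100), across both dark bars. The gripper is clear. One overall look, then hand in.

```bash
python3 -c "
from h import *
t=cam('top'); crop(t,100,100,460,300,2,'t16.png')"
```

```text
(no output)
```

View pics/t16.png

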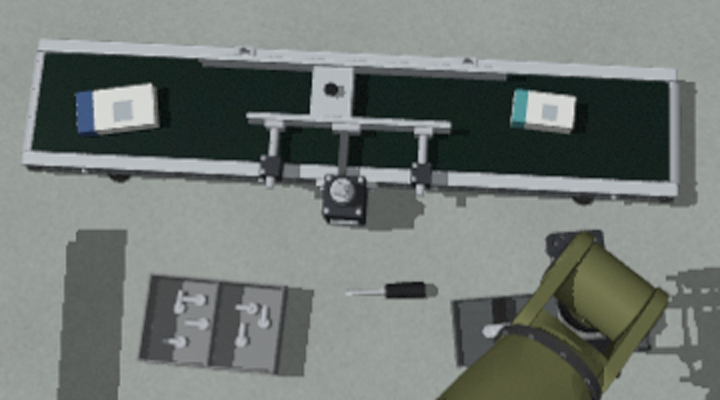

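The overall view shows the block between the two guides at (332,90), with the near guide straight. The cartons at (117,108) and (544,112) and the screwdriver at (390,291) are where they were.

```bash
python3 -c "
from station import hand_in
print(hand_in())"
```

```text
the job is handed in; nothing more can be done
None
```

The near guide is nipped against the setting block, the wrench is back across both bars of its tray, and the job is handed in at about 19 s of the 72 s allowed.

**What I did:** I took the bare steel wrench and seated it on the square. One long clockwise swing of about 174° was enough, so I made no second stroke. I stopped at about 1.05–1.1 N m, held still, then backed off to unload the wrench and lifted it off.

**Last checks:**
- **Guide and block:** in the last top view the guide looks straight and the block sits against both guides.
- **Wrench:** the wrist and side views show it lying across both bars, with the gripper well clear.
- **Bystanders:** the cartons and the screwdriver look undisturbed.

**What disagreed:**
- **Torque:** the readings were noisy. The last ones while turning were 0.87, 1.05 and 1.29 N m, the last right at the top of the firm band. The force on the block is worked out from these at about 85–100 N and was not measured.
- **Unloading:** the first 4° back took off only about half the torque. I had already raised the wrench 7 mm on the square before backing off the rest.
- **Laying down:** the wrench touched the bars about 5 mm sooner than expected, at no more than about 8 N, so it may have been slightly tilted in the jaws.

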